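Feed a flange through the one-way gate of a gauging lane

TASK

Pick up the cream bearing flange and set it flat in the open end of the gauging lane, before the orange sprung gate. Slide it along the lane through the one-way gate and under the clear cover until it is home against the red backstop pad; keep a steady push of about 12 N on the pad for half a second, never more than 25 N. Then draw the fingers out so that the gate springs shut behind the flange, and leave the flange home against the pad and the bottle, case and wrench where they are.

Things in the scene. Friction and masses are not known exactly. Their poses are not given: they have to be found in the camera images.
- flange: The part: cream octagonal steel flange 60 x 60 x 10 mm (square, corners cut 15 mm at 45 degrees, so each main flat is 30 mm long) with a steel boss 30 x 30 mm square in the middle, from 10 to 38 mm above the underside; 0.3 to 0.55 kg. Origin: centre of the underside; z up, x and y square to the main flats and boss sides. The same after any quarter turn.
- lane: Gauging lane fixed to the bench (place differs): aluminium plate 88 mm wide, 10 mm thick; its top is the floor. Origin: on the bench, on the centre line, in the plane of the shut gate; x the way parts travel, y left, z up. Floor from x = -99 (open end) to 163 mm. Side walls 66 mm apart inside, 5 mm thick, 8 mm high, x = -95 to 112. Gate posts 9 mm thick at x = 0, y = +-40, 37 mm above the floor.
- mouth (a point): Where to set the flange: floor of the lane on its centre line, 50 mm before the gate plane. A flange centred here, or up to 10 mm either way along the lane, lies between the open end and the gate. Sliding along the floor it drags with about 2 to 4 N.
- cover (a point): Middle of the top of the clear plastic cover: at lane x = 83 mm, 60 mm above the bench. Cover 60 mm along the lane (x = 53 to 113), 90 mm wide, 4 mm thick, its underside 46 mm above the lane floor, on posts at y = +-40.5 mm. Before it the lane is open from above, so that fingers can follow the flange through the gate. A flange that is home is centred at x = 62 to 78 mm.
- gate_left (a joint): Left leaf of the one-way gate: orange plate 34 mm long, 3 mm thick, 2 to 28 mm above the floor, hinged upright at lane x = 0, y = +35 mm. 0 rad shut (across the lane), up to 1.57 swung in towards the backstop; it cannot swing out. A spring shuts it: 0.036 N m shut, 0.130 N m fully open, so both leaves together resist the flange by a few newtons.
- gate_right (a joint): Right leaf, the mirror image, hinged at lane x = 0, y = -35 mm; same values and spring. Both leaves can shut once the flange's trailing flat is about 30 mm or more past the gate plane and nothing else stands in their way. They may snap onto fingers that follow the flange: a short jump of force, not yet the pad.
- stop_block: Cream block 30 x 60 x 34 mm on the lane's far end. Origin: foot of the middle of its front face, on the floor at lane x = 130 mm; axes as the lane's. Before it on rods is the red backstop pad (40 mm wide, 2 to 18 mm above the floor, rigid, clamped, does not give). The pad's face was set by hand 22 to 38 mm before this origin; its place is not measured: feel for it.
- bottle: White plastic bottle, diameter 64 mm, 160 mm tall, standing; origin at the centre of its underside. Leave alone.
- case: Grey instrument case 60 x 110 x 30 mm lying on the bench; origin at the centre of its underside. Leave alone.
- wrench: Steel wrench, 150 mm long, lying flat along its own x; origin on the underside near its middle. Leave alone.

How it is judged:
By the outcome, as a careful person would: the job done as asked, in the order asked, and still so for the second after the job is handed in, with the robot touching nothing.
It also fails if it takes over 69 s, if anything falls off the work surface, if the arm or the gripper's body presses on something with over 40 N, if the wrist force passes 120 N, or if a joint passes its speed limit or range.

ROBOT

A 6-joint arm with a two-finger parallel gripper is mounted at the origin on the work surface. World frame = base frame: x ahead of the robot, y to its left, z up, the work surface at z = 0. Lengths are in mm, angles in degrees, forces in N, time in s.
With the tool pointing down it reaches from about 350 to 850 mm from the base axis. Payload 8.1 kg.
Tool frame: the origin (TCP) lies midway between the tips of the shut fingers; the grasp point (between the pads) lies 19 mm behind it; z points along the fingers, x is the direction in which the jaws open and shut, and the axes are right-handed (so a half turn about z gives the same grasp; the last joint's range is limited). The gripper opens to 85 mm and grips with 20 to 120 N. Pads are 22 mm wide; open, the fingers measure 114 mm over their backs; the gripper's body (76 mm by 85 mm) begins 54 mm behind the grasp point. The pads swing forward as they close: fully open they stand 13 mm farther back than shut.
Start: joints at [71.883, 7.471, 85.268, -0, 87.261, -4.893], TCP at [137.231, 584.1, 231.292] pointing down, gripper open.
Joint ranges: [-169.43, 169.43], [-51.17, 129.36], [1.28, 143.12], [-76.62, 256.62], [0, 156.53], [-152.29, 152.29]. Speed limits (degrees/s): [136.94, 136.94, 159.86, 180, 180, 180].

INTERFACE

Orientations are given as [roll, pitch, yaw] about the fixed x, y, z axes, in that order (R = Rz(yaw) Ry(pitch) Rx(roll)).
In Python, from bench import monitor, cams, r gives the robot as it stands.
- The arm moves only by the tool jog_arm, never from a script. Its arguments are lists of equal length, an entry for each row: "offset": the shift along the tool's x, y, z in mm, a list of three; "delta_rot": the turn, a rotation vector about the tool's x, y, z in degrees, a list of three; "jaw": the opening in per cent of the stroke, from 0 (shut) to 100 (fully open). In form: {"offset": [[x, y, z], ...], "delta_rot": [[rx, ry, rz], ...], "jaw": [jaw, ...]}. A call has 1 to 20 rows; each row shifts and turns the pose as measured when the row begins, along the tool's axes as they then stand; what a row does not reach is not made up. A row lasts 1/10 s, in which the tool goes at most 50 mm and 8.59 degrees, less where a joint would pass 70% of its speed; a pose out of reach is approached as far as the arm can. A call is refused whole if a number of a shift passes 50 or a number of a turn 8.59, either way. A call with a gripper value outside its range is refused whole. The fingers move at their own pace and stop on an object; "newtons" is the grip in N (left out, the last holds). Time passes only in rows, so rows that do not move let the fingers close. It gives the time, the measured TCP pose, the force and the opening at its end, in the units of the state.
- monitor.sense(): the state, without advancing time (a new reading comes with each control period).
- cams.snapshot(name): name is "side" or "top" or "wrist"; returns (picture, depth): 400x640x3 uint8, red, green, blue; 400x640 float32, mm along the optical axis (not along the pixel's ray), 0 where there is no reading.
- cams.camera_model(name): a dict with "K" (3x3 intrinsics, pixels), "camera_from_world" (4x4, takes a point from world to camera coordinates). Camera axes: x right, y down, z forward; pixel columns grow to the right and rows downward; lengths in mm; the calibration is good to about 2 mm. A picture is of the moment at which its call begins: read the wrist's pose just before it. camera_model takes no time and is no camera call; for the wrist camera it gives the pose at the moment of the call.
- r.hand_in(): hands the job in, once; it reports no verdict.
The state is a dict: "time": time; "joint_pos": joint angles; "qd": joint speeds; "joint_efforts": joint torques, N m; "tool_pos": TCP position; "tcp_rot": TCP orientation; "ft_force": force on the tool from outside, world axes, zero at the start; "wrist_torque": the same for the moment, N m; "finger_gap": finger opening in mm.
Only numpy, scipy, OpenCV 4.12 (cv2) and the standard library are available. Lean on these libraries where they do the work, as an engineer would, in place of code of your own. Each camera call takes 0.05 s, during which the arm holds its last target.

## Working session

There is one attempt and no reset: what is moved stays moved. The work goes in short steps, Python scripts to look and compute and a tool call to move; the robot and the scene stay as the last step left them, time stands still between calls to the robot, and variables do not carry over. Pictures are saved under pics/ and viewed, and the job is handed in when it is done.

Besides the shell and the picture viewer there is one more tool, called as name(argument=value, ...), one argument or row to a line, values as JSON. jog_arm: Moves the arm, as the interface text tells. Its arguments: {"type":"object","properties":{"offset":{"type":"array","items":{"type":"array","items":{"type":"number"}}},"delta_rot":{"type":"array","items":{"type":"array","items":{"type":"number"}}},"jaw":{"type":"array","items":{"type":"number"}},"newtons":{"type":"number"}},"required":["offset","delta_rot","jaw"]}

```bash
mkdir -p pics; ls
python3 - <<'E'
from bench import monitor, cams, r
import cv2
print(monitor.sense())
for n in ("top","side"):
    p,d=cams.snapshot(n); cv2.imwrite(f"pics/{n}0.png",p[:,:,::-1])
    m=cams.camera_model(n); print(n,m)
    import numpy as np; np.savez(f"pics/{n}0.npz",p=p,d=d,K=m["K"],T=m["camera_from_world"])
E
```

```text
pics
{'time': 0.0, 'joint_pos': array([ 7.18804653e+01,  7.51722884e+00,  8.53286630e+01,  2.39349134e-03,
        8.72596126e+01, -4.89267962e+00]), 'qd': array([ 0.14687189, -0.02702174, -0.02254628,  0.16389008, -0.10993463,
        0.07223717]), 'joint_efforts': array([-5.37828855e-04, -5.69412482e+01, -5.00538468e+01, -5.27321899e-04,
        1.51724566e-02, -2.31961002e-05]), 'tool_pos': array([137.07723561, 583.58353799, 230.22820787]), 'tcp_rot': array([-1.79988620e+02,  1.04916132e-01,  7.67730387e+01]), 'ft_force': array([-0.247592  ,  0.86624308,  0.55713733]), 'wrist_torque': array([-0.02488904, -0.00201124, -0.06592769]), 'finger_gap': 85.42688773997371}
top {'K': array([[448.1321277 ,   0.        , 311.22353922],
       [  0.        , 448.1321277 , 197.77746448],
       [  0.        ,   0.        ,   1.        ]]), 'camera_from_world': array([[-5.72133265e-03, -9.99278169e-01, -3.75553940e-02,
         9.60435231e+01],
       [-9.85897374e-01,  1.19182253e-02, -1.66926100e-01,
         6.07964337e+02],
       [ 1.67253202e-01,  3.60707246e-02, -9.85253911e-01,
         9.52109179e+02],
       [ 0.00000000e+00,  0.00000000e+00,  0.00000000e+00,
         1.00000000e+00]])}
side {'K': array([[515.60243124,   0.        , 312.70014635],
       [  0.        , 515.60243124, 198.88433458],
       [  0.        ,   0.        ,   1.        ]]), 'camera_from_world': array([[ 9.16019440e-01, -4.00911930e-01,  1.33420422e-02,
        -5.38178358e+02],
       [-3.02251342e-01, -7.11699376e-01, -6.34135730e-01,
         2.86757526e+02],
       [ 2.63728103e-01,  5.76848006e-01, -7.73106633e-01,
         9.79753179e+02],
       [ 0.00000000e+00,  0.00000000e+00,  0.00000000e+00,
         1.00000000e+00]])}
```

View pics/top0.png

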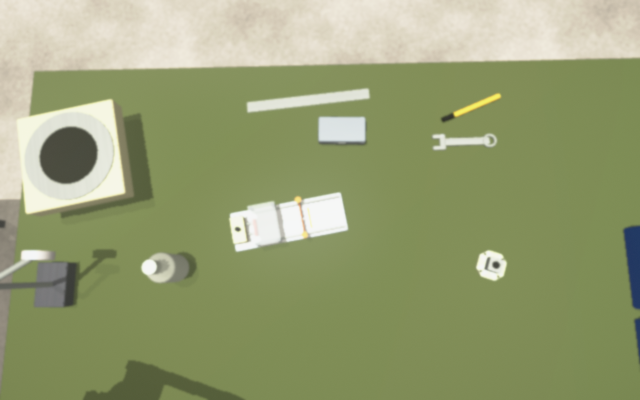

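View pics/side0.png

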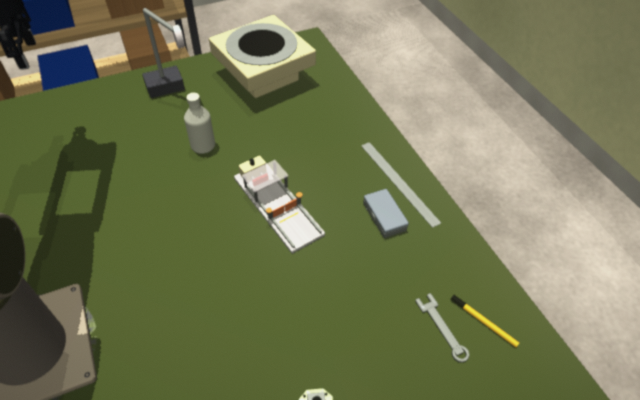

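The top view shows the flange at about (491,265). The lane runs from its open end at (345,215) to the block at (240,230), with the gate at (301,217). Next I'll enlarge these areas and project points.

```bash
cat > h.py <<'E'
import numpy as np, cv2
def load(f):
    z=np.load(f); return z["p"],z["d"],z["K"],z["T"]
def w(K,T,u,v,z):
    R=T[:3,:3];t=T[:3,3]; c=-R.T@t; d=R.T@np.linalg.inv(K)@np.array([u,v,1.]); return c+d*(z-c[2])/d[2]
def proj(K,T,P):
    q=T[:3,:3]@np.asarray(P,float)+T[:3,3]; return (K@q/q[2])[:2]
def crop(p,u0,v0,u1,v1,s,f):
    cv2.imwrite(f,cv2.resize(p[v0:v1,u0:u1,::-1],None,fx=s,fy=s,interpolation=cv2.INTER_CUBIC))
E
python3 - <<'E'
from h import *
p,d,K,T=load("pics/top0.npz")
crop(p,220,180,360,260,5.7,"pics/t_lane.png"); crop(p,465,240,520,290,10,"pics/t_fl.png")
print(w(K,T,491,268,10), w(K,T,301,217,10), w(K,T,345,215,10),w(K,T,240,231,44),d[265,491],d[300,491])
E
```

```text
[ 451.23214753 -310.91878427   10.        ] [571.03920613 116.25567319  10.        ] [574.64105821  14.08866757  10.        ] [536.48822236 251.63975138  44.        ] 978.0539 1007.9217
```

View pics/t_lane.png

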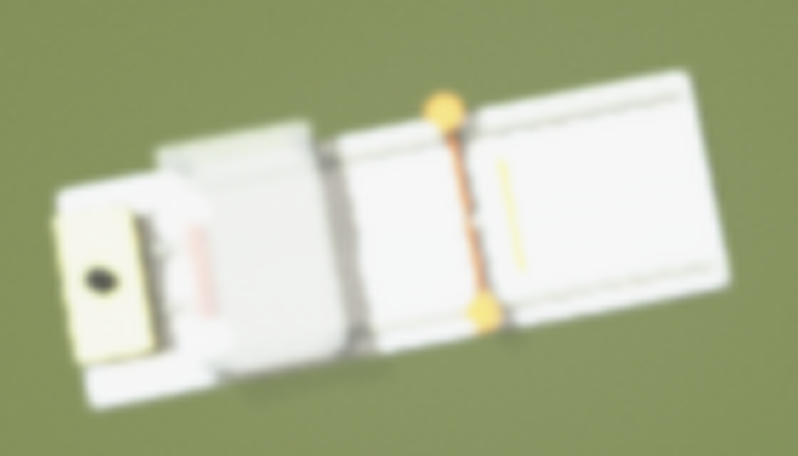

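View pics/t_fl.png

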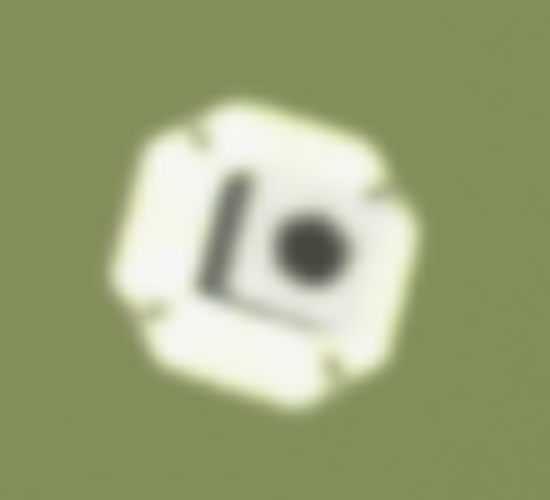

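```bash
cat > fit.py <<'E'
from h import *
from scipy.optimize import least_squares
def fit(K,T,P3,px,x0):
    def res(q):
        c,s=np.cos(q[2]),np.sin(q[2]); o=[]
        for (X,Y,Z),uv in zip(P3,px):
            o+=list(proj(K,T,[q[0]+c*X-s*Y,q[1]+s*X+c*Y,Z])-uv)
        return np.array(o)
    s=least_squares(res,x0,x_scale=[1,1,.01]); return s.x,res(s.x)
E
python3 - <<'E'
from fit import *
p,d,K,T=load("pics/top0.npz")
P=[(-99,-44,10),(-99,44,10),(0,-40,47),(0,40,47),(163,44,10)]
c=np.array([(688,72),(730,285),(444,110),(484,312),(93,408)],float)/5.7+[220,180]-.4
q,r=fit(K,T,P,c,[570,116,1.7]); print(q[:2],np.degrees(q[2]),r.round(2))
# flange
hsv=cv2.cvtColor(p,cv2.COLOR_RGB2HSV); m=((hsv[...,1]<70)|(p.min(2)>150)).astype(np.uint8); 
mm=np.zeros_like(m); mm[240:292,465:520]=m[240:292,465:520]
cn=max(cv2.findContours(mm,0,1)[0],key=cv2.contourArea)
W=np.array([w(K,T,u,v,8)[:2] for u,v in cn[:,0]]).astype(np.float32)
print(cv2.contourArea(cn),cv2.minAreaRect(W), cv2.moments(W))
E
```

```text
[566.82971379 114.01794435] 100.48498314502952 [-0.26  0.13 -0.05 -0.39  0.26  0.63 -0.21 -0.03  0.25 -0.32]
698.5 ((458.1712646484375, -311.68060302734375), (65.43677520751953, 64.66027069091797), 71.27122497558594) {'m00': 3457.8191865296103, 'm10': 1584344.740644379, 'm01': -1077414.1870442114, 'm20': 726872649.3621193, 'm11': -493665782.6786579, 'm02': 336682571.5205458, 'm30': 333907320778.9513, 'm21': -226487533217.32535, 'm12': 154267396885.22403, 'm03': -105512963866.5693, 'mu20': 938723.4396426678, 'mu11': -3329.9428521990776, 'mu02': 973482.1134792566, 'mu30': -69960.85870361328, 'mu21': 149887.36859565973, 'mu12': 94827.1567620635, 'mu03': -140238.35446166992, 'nu20': 0.07851146887793638, 'nu11': -0.0002785045025670747, 'nu02': 0.08141855995920147, 'nu30': -9.950603744589039e-05, 'nu21': 0.00021318632144484226, 'nu12': 0.0001348736248596942, 'nu03': -0.00019946243097917067}
```

```bash
cat > plan.py <<'E'
# usage: plan.py x y z yaw [maxmm] : rows from measured pose to goal
import sys, json, numpy as np, math
from scipy.spatial.transform import Rotation as Ro
from bench import monitor
def plan(goal,yaw,step=45,rstep=8):
    s=monitor.sense(); p=s["tool_pos"]; R=Ro.from_euler("xyz",s["tcp_rot"],degrees=True)
    G=Ro.from_euler("xyz",[180,0,yaw],degrees=True); goal=np.array(goal,float)
    rv=(R.inv()*G).as_rotvec(degrees=True); d=goal-p
    n=max(1,math.ceil(np.linalg.norm(d)/step),math.ceil(np.abs(rv).max()/rstep))
    off=[];rot=[]
    for i in range(n):
        Ri=R*Ro.from_rotvec(rv*i/n,degrees=True)
        off.append([round(float(a),1) for a in Ri.inv().apply(d/n)]); rot.append([round(float(a),2) for a in rv/n])
    print(s["time"],p.round(1),s["tcp_rot"].round(2),s["ft_force"].round(1),round(s["finger_gap"],1))
    print(n,json.dumps(off),json.dumps(rot))
if __name__=="__main__":
    a=list(map(float,sys.argv[1:])); plan(a[:3],a[3],*a[4:])
E
python3 plan.py 560 60 300 10.5
```

```text
0.1 [137.1 583.6 230.3] [-1.7999e+02  1.0000e-01  7.6770e+01] [-0.5  0.1 -0.6] 85.4
16 [[-25.8, 33.2, -4.3], [-23.4, 35.0, -4.3], [-20.8, 36.6, -4.3], [-18.1, 38.0, -4.3], [-15.3, 39.2, -4.3], [-12.4, 40.2, -4.3], [-9.5, 41.0, -4.3], [-6.5, 41.6, -4.3], [-3.5, 41.9, -4.3], [-0.4, 42.1, -4.3], [2.6, 42.0, -4.3], [5.6, 41.7, -4.3], [8.6, 41.2, -4.4], [11.6, 40.4, -4.4], [14.5, 39.5, -4.4], [17.3, 38.3, -4.4]] [[0.0, 0.01, 4.14], [0.0, 0.01, 4.14], [0.0, 0.01, 4.14], [0.0, 0.01, 4.14], [0.0, 0.01, 4.14], [0.0, 0.01, 4.14], [0.0, 0.01, 4.14], [0.0, 0.01, 4.14], [0.0, 0.01, 4.14], [0.0, 0.01, 4.14], [0.0, 0.01, 4.14], [0.0, 0.01, 4.14], [0.0, 0.01, 4.14], [0.0, 0.01, 4.14], [0.0, 0.01, 4.14], [0.0, 0.01, 4.14]]
```

jog_arm(
  offset=[
    [-25.8, 33.2, -4.3],
    [-23.4, 35, -4.3],
    [-20.8, 36.6, -4.3],
    [-18.1, 38, -4.3],
    [-15.3, 39.2, -4.3],
    [-12.4, 40.2, -4.3],
    [-9.5, 41, -4.3],
    [-6.5, 41.6, -4.3],
    [-3.5, 41.9, -4.3],
    [-0.4, 42.1, -4.3],
    [2.6, 42, -4.3],
    [5.6, 41.7, -4.3],
    [8.6, 41.2, -4.4],
    [11.6, 40.4, -4.4],
    [14.5, 39.5, -4.4],
    [17.3, 38.3, -4.4],
  ],
  delta_rot=[
    [0, 0, 4.14],
    [0, 0, 4.14],
    [0, 0, 4.14],
    [0, 0, 4.14],
    [0, 0, 4.14],
    [0, 0, 4.14],
    [0, 0, 4.14],
    [0, 0, 4.14],
    [0, 0, 4.14],
    [0, 0, 4.14],
    [0, 0, 4.14],
    [0, 0, 4.14],
    [0, 0, 4.14],
    [0, 0, 4.14],
    [0, 0, 4.14],
    [0, 0, 4.14],
  ],
  jaw=[100, 100, 100, 100, 100, 100, 100, 100, 100, 100, 100, 100, 100, 100, 100, 100],
)

```text
time: 1.7
tool_pos: [558.8, 32.6, 294.7]
tcp_rot: [179.6, 0.6, 8.4]
ft_force: [1.2, 0.8, 1.3]
finger_gap: 85.4
```

```bash
cat > snap.py <<'E'
import sys
from h import *
from bench import monitor,cams
def snap(n,f):
    s=monitor.sense(); m=cams.camera_model(n); p,d=cams.snapshot(n)
    np.savez(f"pics/{f}.npz",p=p,d=d,K=m["K"],T=m["camera_from_world"]); cv2.imwrite(f"pics/{f}.png",p[:,:,::-1])
    print(s["time"],s["tool_pos"].round(1),s["tcp_rot"].round(2),s["ft_force"].round(1),round(s["finger_gap"],1))
snap(*sys.argv[1:])
E
python3 snap.py wrist w1
```

```text
1.7 [558.8  32.6 294.7] [179.58   0.6    8.4 ] [1.2 0.8 1.3] 85.4
```

View pics/w1.png

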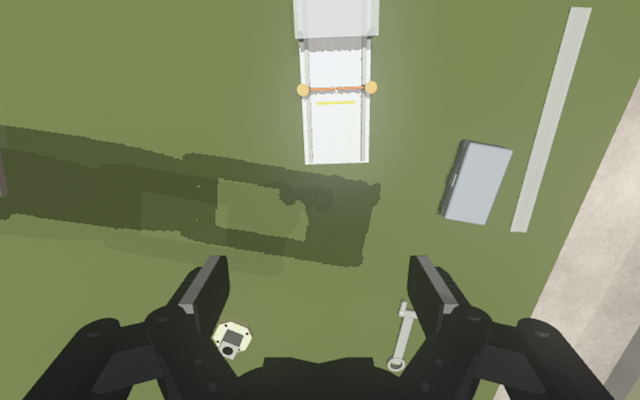

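The wrist view shows the lane from its open end at (306..369,162) to the gate posts at (303,90) and (371,88). I'll enlarge it.

Run:
```python
from h import *
p,d,K,T=load("pics/w1.npz")
crop(p,285,0,390,175,5,"pics/w1c.png"); 
q=cv2.imread("pics/w1c.png"); print(q.shape)
cv2.imwrite("pics/w1c.png",q[300:]); 
for P in [(-99,-44,10),(-99,44,10),(0,-40,47),(0,40,47),(53,45,60)]:
    a=np.radians(100.48); c,s=np.cos(a),np.sin(a); print(P,proj(K,T,[566.8+c*P[0]-s*P[1],114+s*P[0]+c*P[1],P[2]]).round(1))
```

```text
(875, 525, 3)
(-99, -44, 10) [369.4 162.2]
(-99, 44, 10) [306.  164.4]
(0, -40, 47) [371.9  87.1]
(0, 40, 47) [303.7  89.8]
(53, 45, 60) [295.8  38.6]
```

View pics/w1c.png

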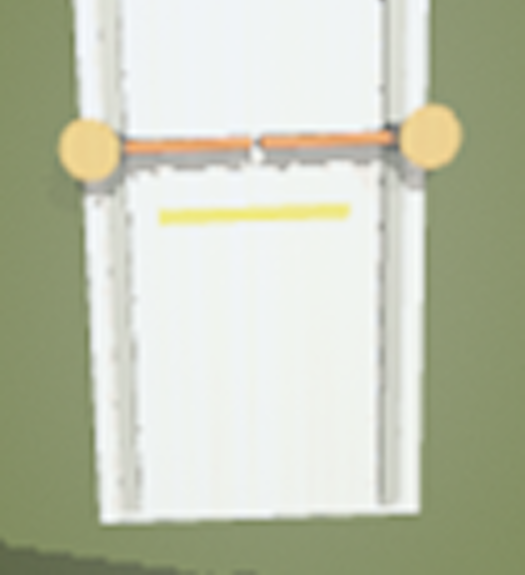

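```bash
python3 - <<'E'
from fit import *
p,d,K,T=load("pics/w1.npz")
P=[(-99,-44,10),(-99,44,10),(0,-40,47),(0,40,47)]
c=np.array([(368.6,162.2),(304.6,164.2),(370.6,86.6),(302.6,89.6)])
q,r=fit(K,T,P,c,[567,114,1.7]); print(q[:2],np.degrees(q[2]),r.round(2))
E
python3 plan.py 430 -230 230 -18.7
```

```text
[565.33574085 114.11946979] 100.47432346788759 [-0.24 -0.19  0.32 -0.03  0.09  0.24 -0.15 -0.07]
1.75 [561.5  27.3 294.7] [179.38   0.54   7.92] [-4.  -3.8  0. ] 85.5
7 [[-23.6, 33.7, 9.8], [-21.3, 35.2, 9.7], [-18.9, 36.6, 9.7], [-16.5, 37.8, 9.6], [-13.9, 38.8, 9.5], [-11.3, 39.6, 9.4], [-8.7, 40.3, 9.3]] [[0.11, 0.05, 3.8], [0.11, 0.05, 3.8], [0.11, 0.05, 3.8], [0.11, 0.05, 3.8], [0.11, 0.05, 3.8], [0.11, 0.05, 3.8], [0.11, 0.05, 3.8]]
```

```bash
python3 plan.py 458 -311 180 -18.7
```

```text
1.75 [561.5  27.3 294.7] [179.38   0.54   7.92] [-4.  -3.8  0. ] 85.5
9 [[-16.5, 35.5, 13.3], [-14.6, 36.3, 13.2], [-12.7, 37.0, 13.2], [-10.8, 37.7, 13.1], [-8.9, 38.2, 13.0], [-6.9, 38.6, 13.0], [-4.9, 38.9, 12.9], [-2.9, 39.2, 12.9], [-0.9, 39.3, 12.8]] [[0.08, 0.04, 2.96], [0.08, 0.04, 2.96], [0.08, 0.04, 2.96], [0.08, 0.04, 2.96], [0.08, 0.04, 2.96], [0.08, 0.04, 2.96], [0.08, 0.04, 2.96], [0.08, 0.04, 2.96], [0.08, 0.04, 2.96]]
```

jog_arm(
  offset=[
    [-16.5, 35.5, 13],
    [-14.6, 36.3, 13],
    [-12.7, 37, 13],
    [-10.8, 37.7, 13],
    [-8.9, 38.2, 13],
    [-6.9, 38.6, 13],
    [-4.9, 38.9, 13],
    [-2.9, 39.2, 13],
    [-0.9, 39.3, 13],
    [0, 0, 0],
    [0, 0, 0],
  ],
  delta_rot=[
    [0.08, 0.04, 2.96],
    [0.08, 0.04, 2.96],
    [0.08, 0.04, 2.96],
    [0.08, 0.04, 2.96],
    [0.08, 0.04, 2.96],
    [0.08, 0.04, 2.96],
    [0.08, 0.04, 2.96],
    [0.08, 0.04, 2.96],
    [0.08, 0.04, 2.96],
    [0, 0, 0],
    [0, 0, 0],
  ],
  jaw=[100, 100, 100, 100, 100, 100, 100, 100, 100, 100, 100],
)

```text
time: 2.85
tool_pos: [448.3, -323.2, 169.9]
tcp_rot: [-179.8, 0.4, -20.0]
ft_force: [-0.0, 0.0, -0.1]
finger_gap: 85.4
```

```bash
python3 snap.py wrist w2
```

```text
2.85 [ 448.3 -323.2  169.9] [-179.81    0.41  -20.02] [-0.   0.  -0.1] 85.4
```

View pics/w2.png

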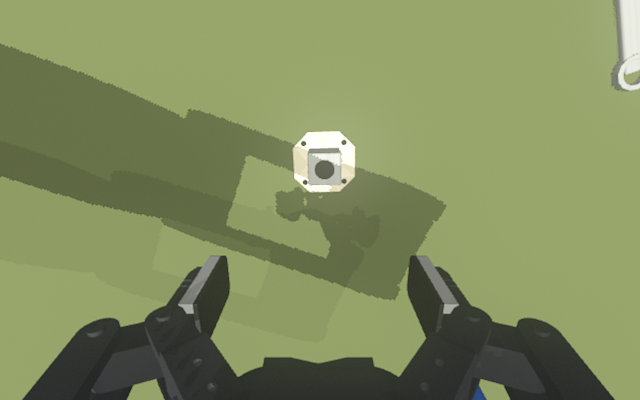

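The flange is centred at about (324,162) and nearly square to the jaws.

Run:
```python
from h import *
p,d,K,T=load("pics/w2.npz"); crop(p,285,125,365,200,8,"pics/w2c.png")
```

```text
(no output)
```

View pics/w2c.png

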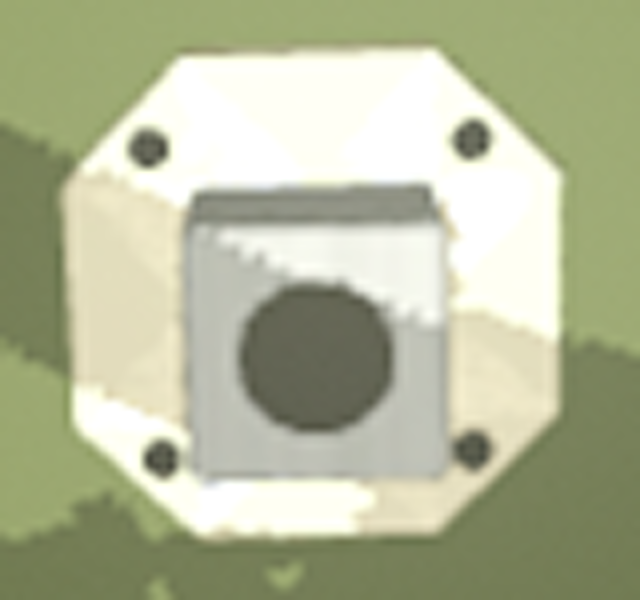

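Run:
```python
from fit import *
p,d,K,T=load("pics/w2.npz")
P=[(-15,30,10),(15,30,10),(30,15,10),(30,-15,10),(15,-30,10),(-15,-30,10),(-30,-15,10),(-30,15,10),(-15,15,38),(15,15,38),(15,-15,38),(-15,-15,38)]
c=np.array([(182,57),(435,48),(562,170),(560,412),(437,535),(205,537),(72,425),(65,187),(188,225),(440,222),(446,472),(205,477)])/8.+[285,125]-.44
q,r=fit(K,T,P,c,[455,-311,-.33]); print(q[:2],np.degrees(q[2]),r.round(1).tolist())
from plan import plan
plan([q[0],q[1],60],np.degrees(q[2]))
```

```text
[ 456.77271515 -311.99219339] -18.319769143165047 [0.1, -0.2, 0.1, -0.0, -0.1, 0.0, -0.0, -0.2, 0.4, -0.8, -0.3, -0.3, 0.7, -0.1, -0.1, -0.3, -1.2, 0.2, 1.4, -0.4, 0.9, 0.9, -1.9, 1.2]
2.9 [ 448.2 -323.   169.7] [-179.84    0.44  -19.98] [ 0.  -1.1 -0.9] 85.6
3 [[1.7, -4.3, 36.6], [1.7, -4.3, 36.6], [1.6, -4.3, 36.6]] [[-0.06, 0.15, -0.55], [-0.06, 0.15, -0.55], [-0.06, 0.15, -0.55]]
```

jog_arm(
  offset=[
    [1.7, -4.3, 36],
    [1.7, -4.3, 36],
    [1.7, -4.3, 36],
    [0, 0, 0],
    [0, 0, 0],
  ],
  delta_rot=[
    [-0.06, 0.15, -0.55],
    [-0.06, 0.15, -0.55],
    [-0.06, 0.15, -0.55],
    [0, 0, 0],
    [0, 0, 0],
  ],
  jaw=[100, 85, 75, 75, 75],
  newtons=50,
)

```text
time: 3.4
tool_pos: [462.2, -309.0, 63.9]
tcp_rot: [179.9, -0.4, -17.8]
ft_force: [-0.8, -0.6, 0.9]
finger_gap: 64.3
```

```bash
python3 plan.py 457 -312 13.5 -18.4; python3 snap.py wrist w3
```

```text
3.4 [ 462.2 -309.    63.9] [179.87  -0.43 -17.8 ] [-0.8 -0.6  0.9] 64.3
2 [[-2.2, 2.2, 25.2], [-2.1, 2.2, 25.2]] [[0.06, -0.22, 0.3], [0.06, -0.22, 0.3]]
3.4 [ 462.2 -309.    63.9] [179.87  -0.43 -17.8 ] [-0.8 -0.6  0.9] 64.3
```

View pics/w3.png

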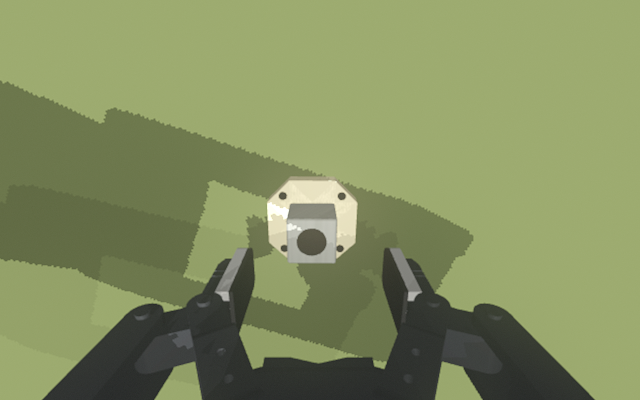

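The boss is centred at u≈312 and the jaw mid is at about 319, which matches the planned -4 mm correction along tool x.

jog_arm(
  offset=[
    [-2.2, 2.2, 10],
    [-2, 2, 10],
    [0, 0, 10],
    [0, 0, 8],
    [0, 0, 5],
    [0, 0, 0],
    [0, 0, 0],
  ],
  delta_rot=[
    [0.06, -0.22, 0.3],
    [0.06, -0.22, 0.3],
    [0, 0, 0],
    [0, 0, 0],
    [0, 0, 0],
    [0, 0, 0],
    [0, 0, 0],
  ],
  jaw=[75, 75, 75, 75, 75, 75, 75],
)

```text
time: 4.15
tool_pos: [459.4, -314.7, 23.0]
tcp_rot: [179.8, -0.4, -18.5]
ft_force: [-0.1, -0.4, 0.1]
finger_gap: 64.4
```

```bash
python3 plan.py 457 -312 13.5 -18.4
```

```text
4.15 [ 459.4 -314.7   23. ] [179.84  -0.38 -18.49] [-0.1 -0.4  0.1] 64.4
1 [[-3.2, -1.9, 9.5]] [[0.16, -0.38, -0.09]]
```

jog_arm(
  offset=[
    [-1.6, -1, 3],
    [-1.6, -0.9, 3],
    [0, 0, 2.5],
    [0, 0, 1],
    [0, 0, 0],
    [0, 0, 0],
  ],
  delta_rot=[
    [0.08, -0.2, 0],
    [0.08, -0.2, 0],
    [0, 0, 0],
    [0, 0, 0],
    [0, 0, 0],
    [0, 0, 0],
  ],
  jaw=[75, 75, 75, 75, 75, 75],
)

```text
time: 4.75
tool_pos: [457.3, -311.9, 13.5]
tcp_rot: [180.0, -0.0, -18.5]
ft_force: [0.3, -0.4, 0.0]
finger_gap: 63.6
```

```bash
python3 plan.py 457 -312 13.5 -18.4
```

```text
4.75 [ 457.3 -311.9   13.5] [ 1.7999e+02 -1.0000e-02 -1.8480e+01] [ 0.3 -0.4  0. ] 63.6
1 [[-0.2, 0.1, -0.0]] [[0.01, -0.01, -0.08]]
```

jog_arm(
  offset=[
    [0, 0, 0],
    [0, 0, 0],
    [0, 0, 0],
    [0, 0, 0],
    [0, 0, 0],
    [0, 0, 0],
    [0, 0, 0],
    [0, 0, 0],
  ],
  delta_rot=[
    [0, 0, 0],
    [0, 0, 0],
    [0, 0, 0],
    [0, 0, 0],
    [0, 0, 0],
    [0, 0, 0],
    [0, 0, 0],
    [0, 0, 0],
  ],
  jaw=[50, 20, 0, 0, 0, 0, 0, 0],
  newtons=50,
)

```text
time: 5.55
tool_pos: [457.5, -312.2, 13.9]
tcp_rot: [180.0, -0.0, -18.5]
ft_force: [-0.5, -0.4, -0.1]
finger_gap: 29.0
```

```bash
python3 plan.py 457 -312 60 -18.4
```

```text
5.55 [ 457.5 -312.2   13.9] [ 1.7997e+02 -5.0000e-02 -1.8480e+01] [-0.5 -0.4 -0.1] 29.0
2 [[-0.3, -0.0, -23.0], [-0.3, -0.0, -23.0]] [[0.01, -0.02, -0.04], [0.01, -0.02, -0.04]]
```

jog_arm(
  offset=[
    [0, 0, -5],
    [0, 0, -15],
    [0, 0, -30],
    [0, 0, -40],
    [0, 0, 0],
  ],
  delta_rot=[
    [0, 0, 0],
    [0, 0, 0],
    [0, 0, 0],
    [0, 0, 0],
    [0, 0, 0],
  ],
  jaw=[0, 0, 0, 0, 0],
)

```text
time: 6.05
tool_pos: [455.0, -310.1, 106.6]
tcp_rot: [-179.9, 0.3, -18.5]
ft_force: [0.6, -1.0, -2.6]
finger_gap: 28.8
```

```bash
python3 snap.py wrist w4;python3 plan.py 576 52 110 10.48 40
```

```text
6.05 [ 455.  -310.1  106.6] [-179.87    0.35  -18.48] [ 0.6 -1.  -2.6] 28.8
6.1 [ 453.7 -309.   103.6] [-179.79    0.55  -18.48] [ 0.6  0.4 -4.3] 29.2
10 [[0.1, -38.1, -0.5], [2.1, -38.1, -0.5], [4.0, -37.9, -0.5], [5.9, -37.7, -0.6], [7.8, -37.3, -0.6], [9.7, -36.9, -0.6], [11.5, -36.3, -0.6], [13.4, -35.7, -0.6], [15.1, -35.0, -0.6], [16.9, -34.2, -0.6]] [[-0.03, 0.05, -2.9], [-0.03, 0.05, -2.9], [-0.03, 0.05, -2.9], [-0.03, 0.05, -2.9], [-0.03, 0.05, -2.9], [-0.03, 0.05, -2.9], [-0.03, 0.05, -2.9], [-0.03, 0.05, -2.9], [-0.03, 0.05, -2.9], [-0.03, 0.05, -2.9]]
```

View pics/w4.png

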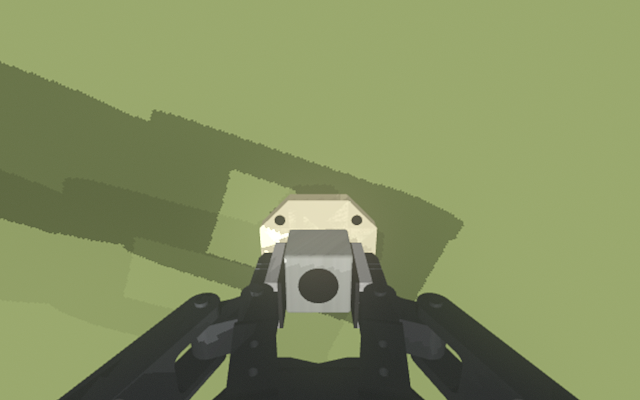

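The flange is held square between the pads and lifted, with its boss at (318,275). Now I'll move it above the mouth.

jog_arm(
  offset=[
    [0.1, -38.1, -0.5],
    [2.1, -38.1, -0.5],
    [4, -37.9, -0.5],
    [5.9, -37.7, -0.6],
    [7.8, -37.3, -0.6],
    [9.7, -36.9, -0.6],
    [11.5, -36.3, -0.6],
    [13.4, -35.7, -0.6],
    [12, -25, 0],
    [5, -8, 0],
    [0, 0, 0],
    [0, 0, 0],
  ],
  delta_rot=[
    [-0.03, 0.05, -2.9],
    [-0.03, 0.05, -2.9],
    [-0.03, 0.05, -2.9],
    [-0.03, 0.05, -2.9],
    [-0.03, 0.05, -2.9],
    [-0.03, 0.05, -2.9],
    [-0.03, 0.05, -2.9],
    [-0.03, 0.05, -2.9],
    [-0.03, 0.05, -2.9],
    [-0.03, 0.05, -2.9],
    [0, 0, 0],
    [0, 0, 0],
  ],
  jaw=[0, 0, 0, 0, 0, 0, 0, 0, 0, 0, 0, 0],
)

```text
time: 7.3
tool_pos: [554.8, 29.6, 96.1]
tcp_rot: [-179.5, 1.2, 11.5]
ft_force: [-0.5, -0.1, -4.7]
finger_gap: 28.9
```

```bash
python3 snap.py wrist w5; python3 plan.py 575.9 60 70 10.48 20
```

```text
7.3 [554.8  29.6  96.1] [-179.47    1.22   11.47] [-0.5 -0.1 -4.7] 28.9
7.35 [554.7  29.4  96. ] [-179.46    1.22   11.44] [ 0.8 -0.3 -4. ] 29.0
3 [[9.1, -8.5, 8.6], [9.0, -8.6, 8.6], [8.9, -8.7, 8.6]] [[-0.18, 0.41, 0.32], [-0.18, 0.41, 0.32], [-0.18, 0.41, 0.32]]
```

View pics/w5.png

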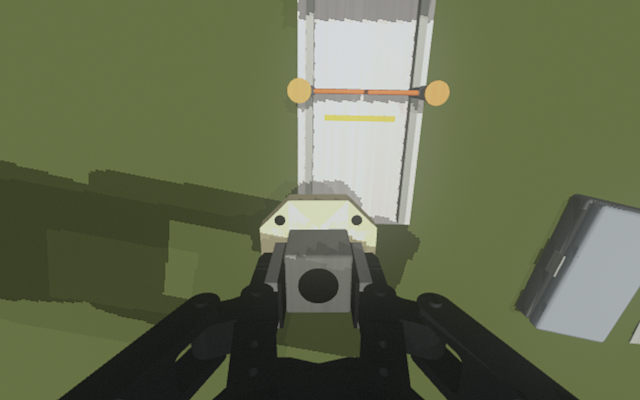

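The gate posts show at (299,91) and (437,93), and the lane's right end corner at (410,224). I'll refit the lane from this view.

Run:
```python
from fit import *
p,d,K,T=load("pics/w5.npz")
P=[(-99,-44,10),(0,-40,47),(0,40,47)]
c=np.array([(410,224),(437,93),(299,91)])
q,r=fit(K,T,P,c,[567,114,1.75]); print(q[:2],np.degrees(q[2]),r.round(2))
crop(p,285,0,445,230,3.4,"pics/w5c.png")
```

```text
[565.32063528 114.01934866] 100.74490136334234 [ 0.    0.57  0.34 -0.32 -0.35  0.01]
```

View pics/w5c.png

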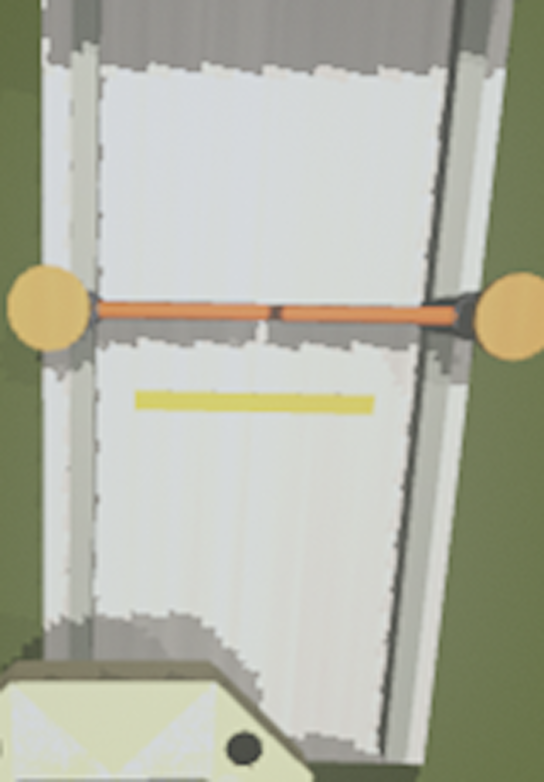

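Run:
```python
from fit import *
from scipy.spatial.transform import Rotation as Ro
p,d,K,T=load("pics/w5.npz")
crop(p,250,180,390,320,5,"pics/w5d.png")
R=Ro.from_euler("xyz",[-179.47,1.22,11.47],degrees=True); t=np.array([554.8,29.6,96.1])
# flange in tool: underside at tool z +13.7
for n,P in dict(bossfl=(-15,-15,-24.3),bossfr=(15,-15,-24.3),bossrl=(-15,15,-24.3),bossrr=(15,15,-24.3),fl=(-15,-30,3.7),fr=(15,-30,3.7),ll=(-30,-15,3.7),rr=(30,-15,3.7)).items():
    print(n,proj(K,T,t+R.apply(P)).round(1))
```

```text
bossfl [284.3 256.5]
bossfr [355.2 256.4]
bossrl [286.7 314.7]
bossrr [352.7 314.6]
fl [289.  200.5]
fr [349.9 200.4]
ll [260.3 228.3]
rr [378.5 228.2]
```

View pics/w5d.png

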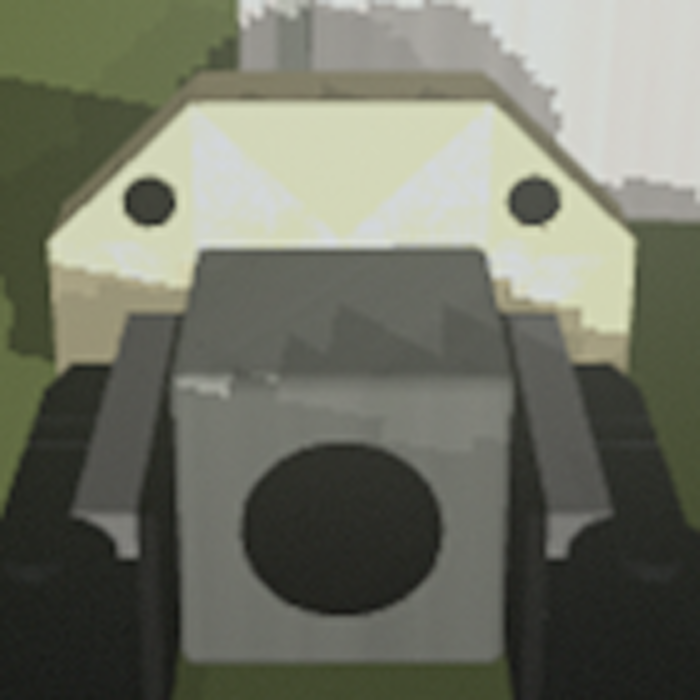

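jog_arm(
  offset=[
    [9, -8.5, 5],
    [9, -8.6, 6],
    [5, -8, 6],
    [3, -4, 6],
    [0, 0, 6],
    [0, 0, 0],
    [0, 0, 0],
  ],
  delta_rot=[
    [-0.18, 0.41, 0.3],
    [-0.18, 0.41, 0.3],
    [-0.18, 0.41, 0.3],
    [0, 0, 0],
    [0, 0, 0],
    [0, 0, 0],
    [0, 0, 0],
  ],
  jaw=[0, 0, 0, 0, 0, 0, 0],
)

```text
time: 8.05
tool_pos: [574.6, 63.2, 62.5]
tcp_rot: [179.9, 0.1, 10.1]
ft_force: [-0.4, 0.8, -3.8]
finger_gap: 28.8
```

```bash
python3 plan.py 575.8 60 45 10.5 20
```

```text
8.05 [574.6  63.2  62.5] [1.7994e+02 6.0000e-02 1.0110e+01] [-0.4  0.8 -3.8] 28.8
1 [[0.6, 3.3, 17.5]] [[0.06, 0.06, -0.39]]
```

jog_arm(
  offset=[
    [0.5, 2, 7],
    [0.3, 1.5, 7],
    [0, 0, 6],
    [0, 0, 5],
    [0, 0, 0],
    [0, 0, 0],
    [0, 0, 0],
  ],
  delta_rot=[
    [0, 0, -0.3],
    [0, 0, -0.1],
    [0, 0, 0],
    [0, 0, 0],
    [0, 0, 0],
    [0, 0, 0],
    [0, 0, 0],
  ],
  jaw=[0, 0, 0, 0, 0, 0, 0],
)

```text
time: 8.75
tool_pos: [576.1, 58.4, 35.5]
tcp_rot: [179.9, 0.1, 10.5]
ft_force: [0.2, 0.8, -4.3]
finger_gap: 29.2
```

```bash
python3 plan.py 575.8 60 24 10.5 20; python3 snap.py wrist w6
```

```text
8.75 [576.1  58.4  35.5] [1.7993e+02 7.0000e-02 1.0470e+01] [ 0.2  0.8 -4.3] 29.2
1 [[0.0, -1.7, 11.5]] [[0.07, 0.07, -0.03]]
8.75 [576.1  58.4  35.5] [1.7993e+02 7.0000e-02 1.0470e+01] [ 0.2  0.8 -4.3] 29.2
```

View pics/w6.png

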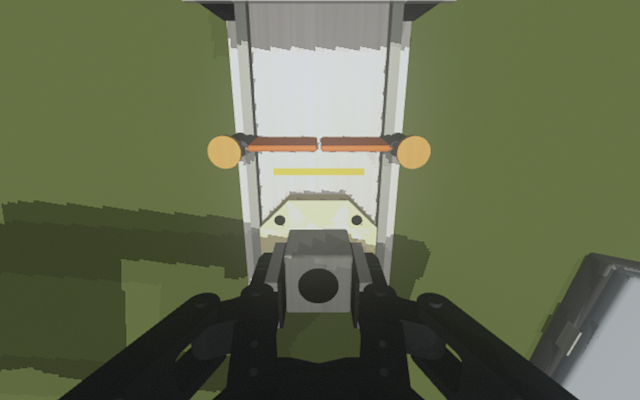

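The flange is centred between the walls: posts at u=224 and 413, boss at u=318. Lowering.

jog_arm(
  offset=[
    [0, -1, 4],
    [0, 0, 3],
    [0, 0, 2],
    [0, 0, 1],
    [0, 0, 1],
    [0, 0, 0],
  ],
  delta_rot=[
    [0.07, 0.07, 0],
    [0, 0, 0],
    [0, 0, 0],
    [0, 0, 0],
    [0, 0, 0],
    [0, 0, 0],
  ],
  jaw=[0, 0, 0, 0, 0, 0],
)

```text
time: 9.4
tool_pos: [576.5, 59.7, 24.3]
tcp_rot: [180.0, -0.1, 10.5]
ft_force: [-0.0, -0.1, -4.6]
finger_gap: 28.8
```

jog_arm(
  offset=[
    [0, 0, 0.5],
    [0, 0, 0.5],
    [0, 0, 0],
  ],
  delta_rot=[
    [0, 0, 0],
    [0, 0, 0],
    [0, 0, 0],
  ],
  jaw=[0, 0, 0],
)

```text
time: 9.7
tool_pos: [576.8, 59.7, 24.1]
tcp_rot: [180.0, -0.1, 10.5]
ft_force: [0.3, -0.4, -4.6]
finger_gap: 29.4
```

jog_arm(
  offset=[
    [0, 0, 1],
    [0, 0, 1],
    [0, 0, 0],
  ],
  delta_rot=[
    [0, 0, 0],
    [0, 0, 0],
    [0, 0, 0],
  ],
  jaw=[0, 0, 0],
)

```text
time: 10.0
tool_pos: [577.2, 59.7, 24.2]
tcp_rot: [180.0, -0.1, 10.5]
ft_force: [0.5, 1.3, -4.1]
finger_gap: 29.2
```

jog_arm(
  offset=[
    [-0.5, 0, 2],
    [0, 0, 2],
  ],
  delta_rot=[
    [0, 0, 0],
    [0, 0, 0],
  ],
  jaw=[0, 0],
)

```text
time: 10.2
tool_pos: [577.5, 59.7, 23.9]
tcp_rot: [180.0, -0.2, 10.5]
ft_force: [-16.3, -0.7, 24.7]
finger_gap: 29.1
```

```bash
python3 -c "
from bench import monitor
s=monitor.sense();print(s)"; python3 snap.py side s6; python3 -c "
from h import *
p,d,K,T=load('pics/s6.npz'); crop(p,220,140,340,260,6,'pics/s6c.png')"
```

```text
{'time': 10.2, 'joint_pos': array([ 8.47558121e-01,  1.55371623e+01,  9.89023456e+01, -1.70517777e-04,
        6.53859124e+01, -9.66060054e+00]), 'qd': array([ 0.1382903 ,  0.3302874 , -0.39139984, -0.03867561,  0.39326675,
        0.1300728 ]), 'joint_efforts': array([-4.14372124e-01, -4.87247586e+01, -4.26538503e+01,  2.83854464e-01,
       -6.19544774e+00, -2.99429032e-02]), 'tool_pos': array([577.48795314,  59.7478328 ,  23.87364138]), 'tcp_rot': array([ 1.79970550e+02, -1.72077927e-01,  1.05082737e+01]), 'ft_force': array([-16.26072536,  -0.65878707,  24.74907062]), 'wrist_torque': array([-0.25782187,  3.11147504, -0.01532341]), 'finger_gap': 29.096866694437093}
10.2 [577.5  59.7  23.9] [ 1.7997e+02 -1.7000e-01  1.0510e+01] [-16.3  -0.7  24.7] 29.1
```

View pics/s6c.png

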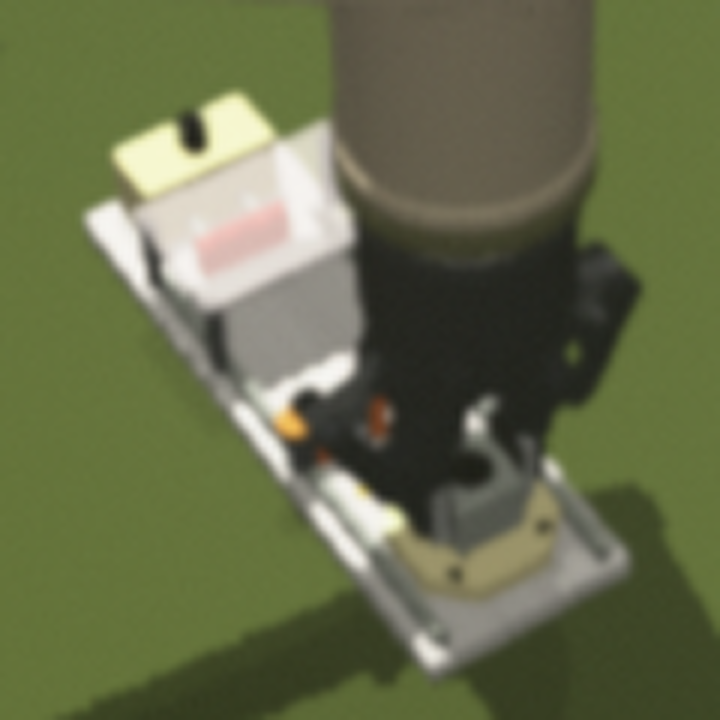

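The flange is on the floor: the force went to +25 N in z, and it sits between the walls. Relax and release.

jog_arm(
  offset=[
    [0, 0, 0],
    [0, 0, -0.5],
    [0, 0, 0],
    [0, 0, 0],
    [0, 0, 0],
    [0, 0, 0],
  ],
  delta_rot=[
    [0, 0, 0],
    [0, 0, 0],
    [0, 0, 0],
    [0, 0, 0],
    [0, 0, 0],
    [0, 0, 0],
  ],
  jaw=[0, 0, 55, 60, 60, 60],
)

```text
time: 10.85
tool_pos: [579.4, 59.7, 25.4]
tcp_rot: [179.9, -0.4, 10.5]
ft_force: [-1.5, -0.3, -0.3]
finger_gap: 51.1
```

```bash
python3 plan.py 577 59.7 110 10.5 20
```

```text
10.85 [579.4  59.7  25.4] [179.93  -0.41  10.5 ] [-1.5 -0.3 -0.3] 51.1
5 [[-0.4, -0.1, -16.9], [-0.4, -0.1, -16.9], [-0.4, -0.1, -16.9], [-0.4, -0.1, -16.9], [-0.5, -0.1, -16.9]] [[0.01, -0.08, 0.0], [0.01, -0.08, 0.0], [0.01, -0.08, 0.0], [0.01, -0.08, 0.0], [0.01, -0.08, 0.0]]
```

jog_arm(
  offset=[
    [-0.4, 0, -17],
    [-0.4, 0, -17],
    [-0.4, 0, -17],
    [0, 12, -5],
    [0, 22, 0],
    [0, 12, 0],
    [0, 4, 0],
    [0, 0, 0],
  ],
  delta_rot=[
    [0, -0.08, 0],
    [0, -0.08, 0],
    [0, -0.08, 0],
    [0, 0, 0],
    [0, 0, 0],
    [0, 0, 0],
    [0, 0, 0],
    [0, 0, 0],
  ],
  jaw=[60, 60, 60, 30, 0, 0, 0, 0],
)

```text
time: 11.65
tool_pos: [587.1, 6.7, 81.5]
tcp_rot: [179.9, -0.1, 10.5]
ft_force: [0.0, 0.2, 0.3]
finger_gap: -0.3
```

```bash
python3 plan.py 584.4 13 30 10.5 20; python3 snap.py wrist w7; python3 -c "
from h import *
for P in [(577,60,20)]:
  p,d,K,T=load('pics/w7.npz'); print(proj(K,T,P))"
```

```text
11.65 [587.1   6.7  81.5] [ 1.7992e+02 -1.0000e-01  1.0500e+01] [0.  0.2 0.3] -0.3
3 [[-0.5, -2.3, 17.2], [-0.5, -2.2, 17.2], [-0.5, -2.2, 17.2]] [[0.03, -0.03, -0.0], [0.03, -0.03, -0.0], [0.03, -0.03, -0.0]]
11.65 [587.1   6.7  81.5] [ 1.7992e+02 -1.0000e-01  1.0500e+01] [0.  0.2 0.3] -0.3
[318.71945493 133.97349731]
```

View pics/w7.png

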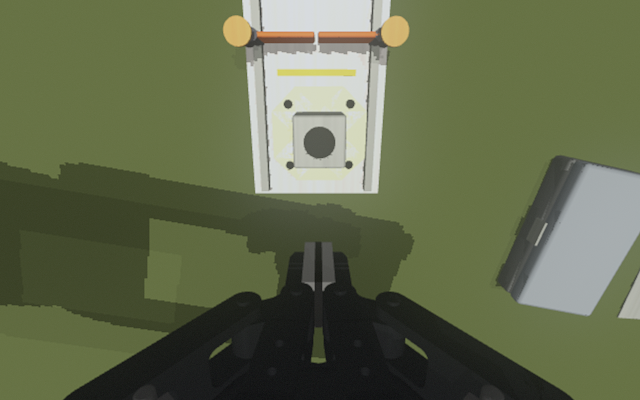

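The flange lies square in the mouth, centred at u≈319, and the shut fingers are behind it at u≈318. Descending.

jog_arm(
  offset=[
    [-0.5, -1, 15],
    [-0.5, 0, 15],
    [-0.5, 0, 12],
    [0, 0, 8],
    [0, 0, 4],
    [0, 0, 0],
    [0, 0, 0],
  ],
  delta_rot=[
    [0.03, 0, 0],
    [0.03, 0, 0],
    [0, 0, 0],
    [0, 0, 0],
    [0, 0, 0],
    [0, 0, 0],
    [0, 0, 0],
  ],
  jaw=[0, 0, 0, 0, 0, 0, 0],
)

```text
time: 12.4
tool_pos: [582.0, 10.3, 18.9]
tcp_rot: [-179.9, 0.3, 10.6]
ft_force: [-0.2, -0.9, 0.3]
finger_gap: -0.0
```

```bash
python3 plan.py 584.4 13.7 14.5 10.5 20
```

```text
12.4 [582.   10.3  18.9] [-179.88    0.25   10.64] [-0.2 -0.9  0.3] -0.0
1 [[3.0, -2.9, 4.4]] [[-0.12, 0.25, 0.14]]
```

jog_arm(
  offset=[
    [2, 0, 2],
    [1, 0, 1.5],
    [0, 0, 1],
    [0, 0, 0],
    [0, 0, 0],
  ],
  delta_rot=[
    [-0.12, 0.2, 0.1],
    [0, 0, 0],
    [0, 0, 0],
    [0, 0, 0],
    [0, 0, 0],
  ],
  jaw=[0, 0, 0, 0, 0],
)

```text
time: 12.9
tool_pos: [587.1, 10.8, 16.2]
tcp_rot: [179.9, -0.2, 10.5]
ft_force: [-0.3, 0.6, 0.2]
finger_gap: 0.2
```

jog_arm(
  offset=[
    [-1.2, 0, 1],
    [-0.4, 0, 0.5],
    [0, 0, 0],
    [0, 0, 0],
  ],
  delta_rot=[
    [0, -0.1, 0],
    [0, 0, 0],
    [0, 0, 0],
    [0, 0, 0],
  ],
  jaw=[0, 0, 0, 0],
)

```text
time: 13.3
tool_pos: [585.6, 10.4, 15.0]
tcp_rot: [179.9, -0.1, 10.5]
ft_force: [-0.4, 0.6, 0.2]
finger_gap: 0.1
```

```bash
cat > lane.py <<'E'
from bench import monitor
import numpy as np
s=monitor.sense(); a=np.radians(100.5); e=np.array([np.cos(a),np.sin(a)]); n=np.array([-e[1],e[0]])
d=s["tool_pos"][:2]-[565.8,114.1]; f=s["ft_force"]
print("t",round(s["time"],2),"lane x %.1f y %.1f z %.1f"%(d@e,d@n,s["tool_pos"][2]),"rot",s["tcp_rot"].round(2),"F along %.1f left %.1f up %.1f"%(f[:2]@e,f[:2]@n,f[2]),"gap",round(s["finger_gap"],1))
E
python3 lane.py
```

```text
t 13.3 lane x -105.6 y -0.6 z 15.0 rot [ 1.7993e+02 -1.0000e-01  1.0530e+01] F along 0.6 left 0.2 up 0.2 gap 0.1
```

jog_arm(
  offset=[
    [0, -2, 0],
    [0, -3, 0],
    [0, -3, 0],
    [0, -3, 0],
    [0, -3, 0],
    [0, -3, 0],
  ],
  delta_rot=[
    [0, 0, 0],
    [0, 0, 0],
    [0, 0, 0],
    [0, 0, 0],
    [0, 0, 0],
    [0, 0, 0],
  ],
  jaw=[0, 0, 0, 0, 0, 0],
)

```text
time: 13.9
tool_pos: [582.4, 27.5, 15.0]
tcp_rot: [179.9, -0.1, 10.5]
ft_force: [1.8, -1.9, -0.1]
finger_gap: 0.0
```

```bash
python3 lane.py
```

```text
t 13.9 lane x -88.2 y -0.5 z 15.0 rot [ 1.7985e+02 -1.0000e-01  1.0510e+01] F along -2.2 left -1.4 up -0.1 gap 0.0
```

jog_arm(
  offset=[
    [0, -4, 0],
    [0, -4, 0],
    [0, -4, 0],
    [0, -4, 0],
    [0, -4, 0],
    [0, -4, 0],
    [0, -4, 0],
    [0, -4, 0],
  ],
  delta_rot=[
    [0, 0, 0],
    [0, 0, 0],
    [0, 0, 0],
    [0, 0, 0],
    [0, 0, 0],
    [0, 0, 0],
    [0, 0, 0],
    [0, 0, 0],
  ],
  jaw=[0, 0, 0, 0, 0, 0, 0, 0],
)

```text
time: 14.7
tool_pos: [576.8, 56.5, 15.0]
tcp_rot: [179.4, -0.1, 10.5]
ft_force: [0.8, -9.5, -0.5]
finger_gap: 0.1
```

```bash
python3 lane.py;python3 snap.py wrist w8
```

```text
t 14.7 lane x -58.6 y -0.3 z 15.0 rot [ 1.7938e+02 -9.0000e-02  1.0500e+01] F along -9.5 left 0.9 up -0.5 gap 0.1
14.7 [576.8  56.5  15. ] [ 1.7938e+02 -9.0000e-02  1.0500e+01] [ 0.8 -9.5 -0.5] 0.1
```

View pics/w8.png

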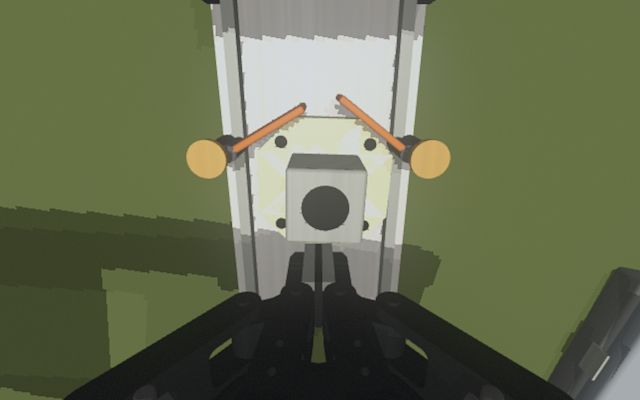

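The gate leaves are opening, with tips at (303,107) and (340,98), and the flange is square on the lane. Continuing, with a slight tilt correction.

jog_arm(
  offset=[
    [0, -4, 0],
    [0, -4, 0],
    [0, -4, 0],
    [0, -4, 0],
    [0, -4, 0],
    [0, -4, 0],
    [0, -4, 0],
    [0, -4, 0],
  ],
  delta_rot=[
    [0.15, 0, 0],
    [0.15, 0, 0],
    [0.15, 0, 0],
    [0.15, 0, 0],
    [0.15, 0, 0],
    [0.15, 0, 0],
    [0.15, 0, 0],
    [0.15, 0, 0],
  ],
  jaw=[0, 0, 0, 0, 0, 0, 0, 0],
)

```text
time: 15.55
tool_pos: [572.0, 63.5, 15.3]
tcp_rot: [178.3, 0.3, 10.3]
ft_force: [2.2, -20.9, -0.8]
finger_gap: -0.3
```

```bash
python3 lane.py;python3 snap.py wrist w9
```

```text
t 15.55 lane x -50.9 y 3.1 z 15.3 rot [178.34   0.31  10.31] F along -20.9 left 1.7 up -0.8 gap -0.3
15.55 [572.   63.5  15.3] [178.34   0.31  10.31] [  2.2 -20.9  -0.8] -0.3
```

View pics/w9.png

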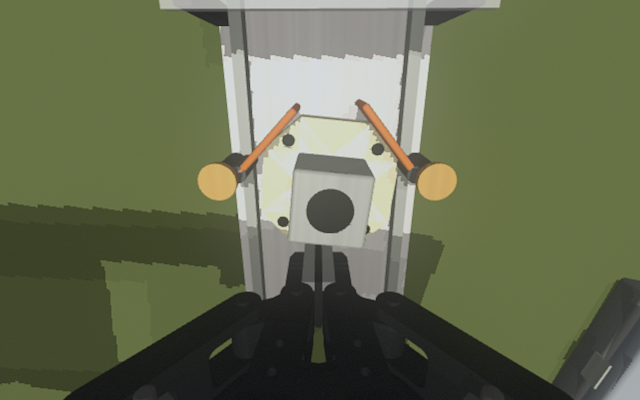

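The flange has yawed about 5° clockwise and is wedging: force 21 N, fingers 3 mm left of the centre line. I'll back off, recentre, spread the fingers for a wider stance and push again.

jog_arm(
  offset=[
    [0, 6, 0],
    [2, 6, 0],
    [1, 0, 0],
    [0, 0, 0],
    [0, 0, 0],
  ],
  delta_rot=[
    [0, 0, 0],
    [0, 0, 0],
    [0, 0, 0],
    [0, 0, 0],
    [0, 0, 0],
  ],
  jaw=[0, 0, 19, 19, 19],
)

```text
time: 16.1
tool_pos: [577.3, 51.3, 15.6]
tcp_rot: [178.3, 0.3, 10.3]
ft_force: [0.3, -3.2, -0.4]
finger_gap: 15.8
```

```bash
python3 lane.py;python3 plan.py 577.3 52 14.5 10.5; python3 snap.py wrist w10
```

```text
t 16.1 lane x -63.8 y 0.1 z 15.6 rot [178.29   0.34  10.26] F along -3.2 left 0.3 up -0.4 gap 15.8
16.1 [577.3  51.3  15.6] [178.29   0.34  10.26] [ 0.3 -3.2 -0.4] 15.8
1 [[0.1, -0.7, 1.1]] [[1.7, 0.34, -0.23]]
16.1 [577.3  51.3  15.6] [178.29   0.34  10.26] [ 0.3 -3.2 -0.4] 15.8
```

View pics/w10.png

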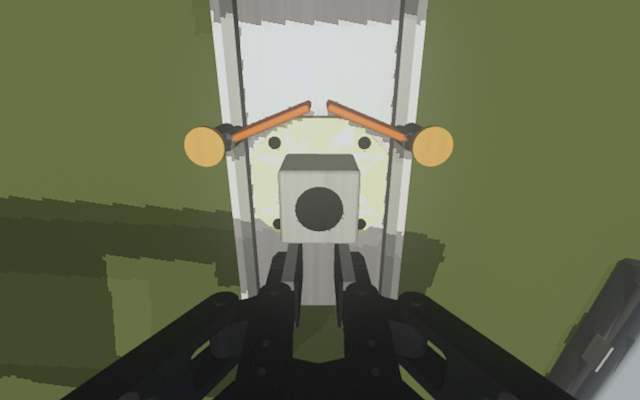

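The springs pushed the flange back square and centred (boss u=319). Fix the tilt and push again with the wider stance.

jog_arm(
  offset=[
    [0, 0, 0.5],
    [0, 0, 0.4],
    [0, -3, 0],
    [0, -4, 0],
    [0, -4, 0],
  ],
  delta_rot=[
    [0.8, 0.17, -0.1],
    [0.8, 0.17, -0.1],
    [0.2, 0, 0],
    [0.2, 0, 0],
    [0.2, 0, 0],
  ],
  jaw=[19, 19, 19, 19, 19],
)

```text
time: 16.65
tool_pos: [576.2, 59.6, 15.4]
tcp_rot: [-179.7, -0.1, 10.5]
ft_force: [1.3, -9.9, -1.6]
finger_gap: 16.4
```

```bash
python3 lane.py
```

```text
t 16.65 lane x -55.5 y -0.2 z 15.4 rot [-1.7967e+02 -8.0000e-02  1.0550e+01] F along -10.0 left 0.5 up -1.6 gap 16.4
```

jog_arm(
  offset=[
    [0, -4, 0],
    [0, -4, 0],
    [0, -4, 0],
    [0, -4, 0],
    [0, -4, 0],
  ],
  delta_rot=[
    [0, 0, 0],
    [0, 0, 0],
    [0, 0, 0],
    [0, 0, 0],
    [0, 0, 0],
  ],
  jaw=[19, 19, 19, 19, 19],
)

```text
time: 17.15
tool_pos: [575.2, 63.7, 15.8]
tcp_rot: [179.0, -0.1, 10.5]
ft_force: [4.0, -21.9, -1.1]
finger_gap: 16.2
```

```bash
python3 lane.py;python3 snap.py wrist w11
```

```text
t 17.15 lane x -51.2 y -0.0 z 15.8 rot [ 1.7897e+02 -1.1000e-01  1.0500e+01] F along -22.2 left 0.1 up -1.1 gap 16.2
17.15 [575.2  63.7  15.8] [ 1.7897e+02 -1.1000e-01  1.0500e+01] [  4.  -21.9  -1.1] 16.2
```

View pics/w11.png

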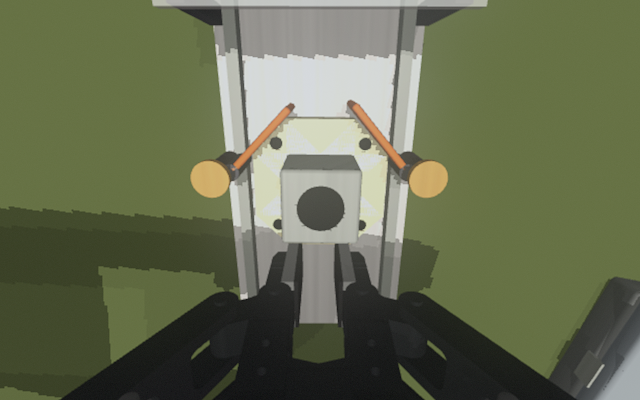

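The flange is square and the leaves are at about 45°, flush with the chamfers. This is the worst leverage point (corner near the hinge), so the force peaks here. I'll push a little harder, well away from the pad.

jog_arm(
  offset=[
    [0, -5, 0.4],
    [0, -6, 0.4],
    [0, -6, 0.3],
    [0, -6, 0],
  ],
  delta_rot=[
    [0.5, 0, 0],
    [0.5, 0, 0],
    [0.3, 0, 0],
    [0.3, 0, 0],
  ],
  jaw=[19, 19, 19, 19],
)

```text
time: 17.6
tool_pos: [574.7, 67.7, 15.5]
tcp_rot: [179.0, -0.2, 10.4]
ft_force: [3.4, -23.1, -0.4]
finger_gap: 16.3
```

```bash
python3 lane.py
```

```text
t 17.6 lane x -47.2 y -0.3 z 15.5 rot [ 1.7902e+02 -1.7000e-01  1.0370e+01] F along -23.4 left 0.9 up -0.4 gap 16.3
```

Advancing 4 mm with the force steady at 23 N. Continue.

jog_arm(
  offset=[
    [0, -7, 0.2],
    [0, -7, 0.2],
    [0, -7, 0],
    [0, -7, 0],
  ],
  delta_rot=[
    [0.5, 0, 0],
    [0.5, 0, 0],
    [0.5, 0, 0],
    [0.4, 0, 0],
  ],
  jaw=[19, 19, 19, 19],
)

```text
time: 18.0
tool_pos: [571.4, 85.0, 15.1]
tcp_rot: [-179.8, -0.2, 10.2]
ft_force: [1.6, -8.3, -0.8]
finger_gap: 16.0
```

```bash
python3 lane.py;python3 snap.py wrist w12
```

```text
t 18.0 lane x -29.6 y -0.2 z 15.1 rot [-179.81   -0.19   10.23] F along -8.5 left -0.1 up -0.8 gap 16.0
18.0 [571.4  85.   15.1] [-179.81   -0.19   10.23] [ 1.6 -8.3 -0.8] 16.0
```

View pics/w12.png

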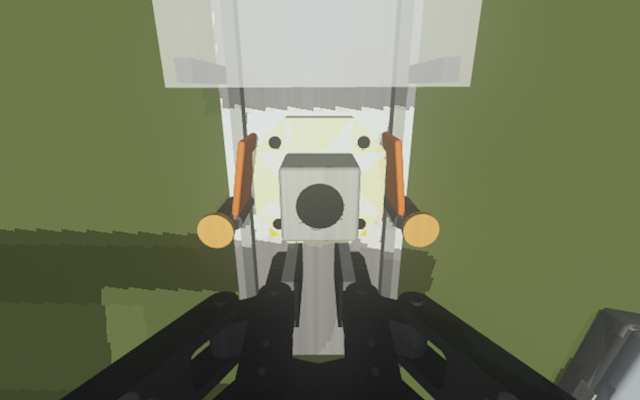

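Both leaves now lie alongside the flange and the force is down to 8.5 N. Follow on.

jog_arm(
  offset=[
    [0, -4, 0],
    [0, -4, 0],
    [0, -4, 0],
    [0, -4, 0],
    [0, -4, 0],
    [0, -4, 0],
  ],
  delta_rot=[
    [0, 0, -0.1],
    [0, 0, -0.1],
    [0, 0, 0],
    [0, 0, 0],
    [0, 0, 0],
    [0, 0, 0],
  ],
  jaw=[19, 19, 19, 19, 19, 19],
)

```text
time: 18.65
tool_pos: [567.2, 107.5, 15.1]
tcp_rot: [-179.9, -0.2, 10.5]
ft_force: [1.1, -6.0, -0.3]
finger_gap: 15.7
```

```bash
python3 lane.py;python3 snap.py wrist w13
```

```text
t 18.65 lane x -6.8 y -0.2 z 15.1 rot [-179.93   -0.21   10.47] F along -6.1 left 0.0 up -0.3 gap 15.7
18.65 [567.2 107.5  15.1] [-179.93   -0.21   10.47] [ 1.1 -6.  -0.3] 15.7
```

View pics/w13.png

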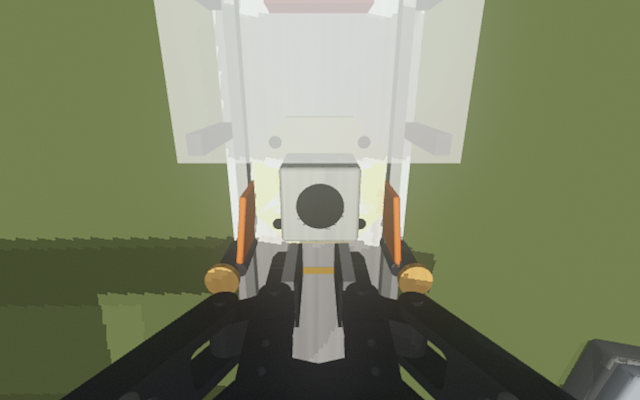

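jog_arm(
  offset=[
    [0, -4, 0],
    [0, -4, 0],
    [0, -3, 0],
    [0, -3, 0],
    [0, -3, 0],
  ],
  delta_rot=[
    [0, 0, 0],
    [0, 0, 0],
    [0, 0, 0],
    [0, 0, 0],
    [0, 0, 0],
  ],
  jaw=[19, 19, 19, 19, 19],
)

```text
time: 19.2
tool_pos: [563.9, 124.3, 15.1]
tcp_rot: [-180.0, -0.2, 10.5]
ft_force: [0.7, -1.7, -0.1]
finger_gap: 16.3
```

```bash
python3 lane.py;python3 snap.py wrist w14
```

```text
t 19.2 lane x 10.4 y -0.0 z 15.1 rot [-179.95   -0.22   10.53] F along -1.8 left -0.4 up -0.1 gap 16.3
19.2 [563.9 124.3  15.1] [-179.95   -0.22   10.53] [ 0.7 -1.7 -0.1] 16.3
```

View pics/w14.png

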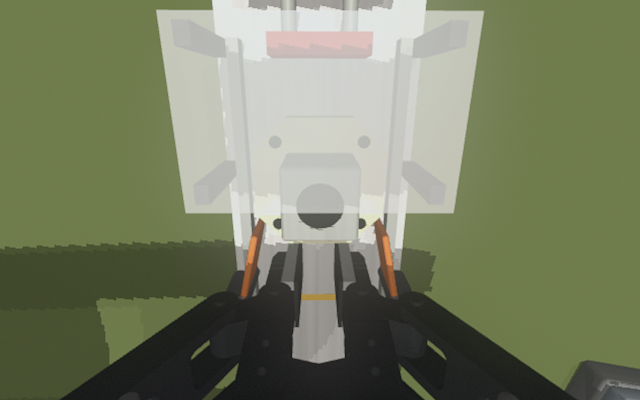

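Run:
```python
from h import *
p,d,K,T=load("pics/w14.npz")
a=np.radians(100.5); e=np.array([np.cos(a),np.sin(a)])
for v,z in [(32,28),(57,28),(57,12),(117,20),(117,10)]:
    print(v,z,((w(K,T,319,v,z)[:2]-[565.8,114.1])@e).round(1))
crop(p,200,0,440,130,3.3,"pics/w14c.png")
```

```text
32 28 112.4
57 28 103.9
57 12 105.3
117 20 81.2
117 10 80.3
```

View pics/w14c.png

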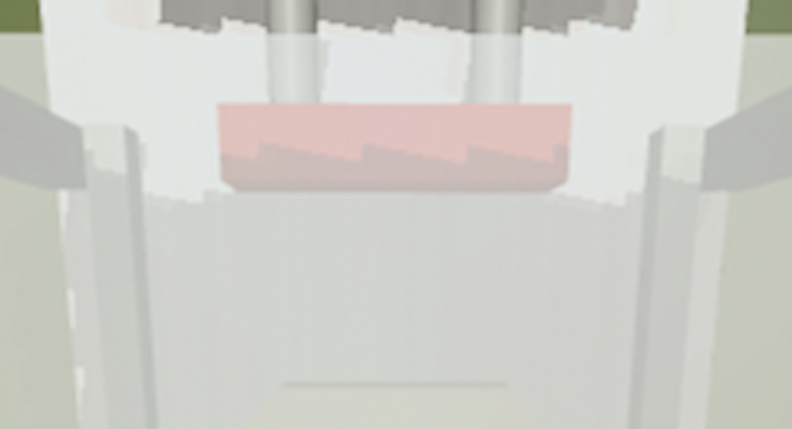

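The pad face appears at lane x ≈104, about 23 mm ahead of the flange. Approach gently.

jog_arm(
  offset=[
    [0, -3, 0],
    [0, -3, 0],
    [0, -3, 0],
    [0, -3, 0],
    [0, -2, 0],
  ],
  delta_rot=[
    [0, 0, 0],
    [0, 0, 0],
    [0, 0, 0],
    [0, 0, 0],
    [0, 0, 0],
  ],
  jaw=[19, 19, 19, 19, 19],
)

```text
time: 19.75
tool_pos: [562.1, 135.4, 15.3]
tcp_rot: [179.7, -0.2, 10.6]
ft_force: [1.7, -10.0, 0.9]
finger_gap: 16.1
```

```bash
python3 lane.py
```

```text
t 19.75 lane x 21.6 y -0.3 z 15.3 rot [179.7   -0.24  10.56] F along -10.2 left 0.2 up 0.9 gap 16.1
```

```bash
python3 snap.py wrist w15
```

```text
19.75 [562.1 135.4  15.3] [179.7   -0.24  10.56] [  1.7 -10.    0.9] 16.1
```

View pics/w15.png

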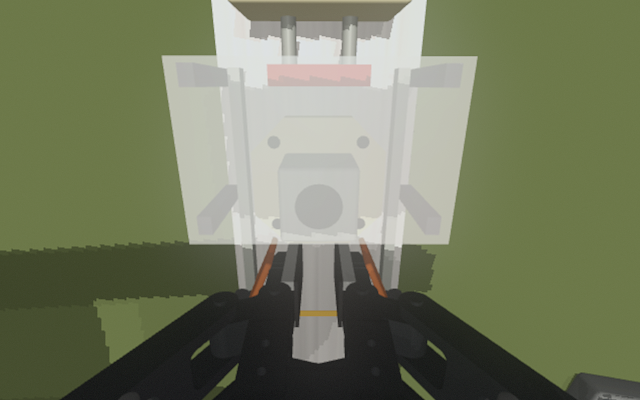

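A gap to the pad of about 12 mm is still visible, so this force comes from the leaves resting on the fingers. Continue in small steps.

jog_arm(
  offset=[
    [0, -2, 0],
    [0, -2, 0],
    [0, -2, 0],
  ],
  delta_rot=[
    [0.1, 0, 0],
    [0.1, 0, 0],
    [0, 0, 0],
  ],
  jaw=[19, 19, 19],
)

```text
time: 20.1
tool_pos: [561.8, 137.8, 15.3]
tcp_rot: [179.6, -0.2, 10.5]
ft_force: [1.6, -8.0, 0.0]
finger_gap: 16.1
```

```bash
python3 lane.py
```

```text
t 20.1 lane x 24.0 y -0.4 z 15.3 rot [179.56  -0.24  10.55] F along -8.2 left -0.1 up 0.0 gap 16.1
```

jog_arm(
  offset=[
    [0, -2, 0],
    [0, -2, 0],
    [0, -2, 0],
  ],
  delta_rot=[
    [0.1, 0, 0],
    [0.1, 0, 0],
    [0, 0, 0],
  ],
  jaw=[19, 19, 19],
)

```text
time: 20.4
tool_pos: [561.1, 141.1, 15.2]
tcp_rot: [179.5, -0.2, 10.5]
ft_force: [-0.1, -6.9, -0.2]
finger_gap: 16.1
```

```bash
python3 lane.py
```

```text
t 20.4 lane x 27.4 y -0.3 z 15.2 rot [179.53  -0.23  10.52] F along -6.7 left 1.4 up -0.2 gap 16.1
```

jog_arm(
  offset=[
    [0, -2, 0],
    [0, -2, 0],
  ],
  delta_rot=[
    [0.1, 0, 0],
    [0.1, 0, 0],
  ],
  jaw=[19, 19],
)

```text
time: 20.6
tool_pos: [560.7, 143.8, 15.2]
tcp_rot: [179.6, -0.2, 10.5]
ft_force: [1.5, -6.4, 0.5]
finger_gap: 16.4
```

```bash
python3 lane.py;python3 snap.py wrist w16
```

```text
t 20.6 lane x 30.2 y -0.4 z 15.2 rot [179.61  -0.23  10.52] F along -6.6 left -0.3 up 0.5 gap 16.4
20.6 [560.7 143.8  15.2] [179.61  -0.23  10.52] [ 1.5 -6.4  0.5] 16.4
```

View pics/w16.png

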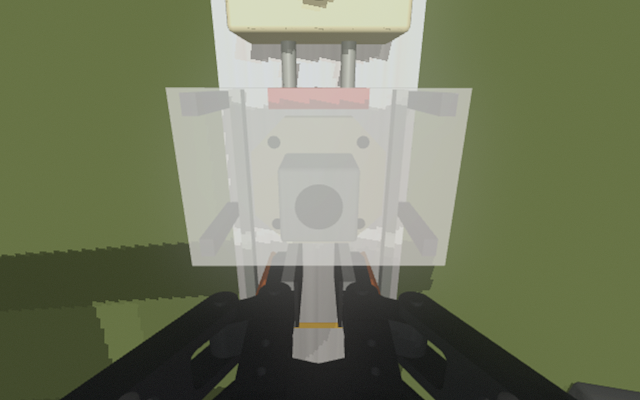

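About 3 mm remain (red edge at v≈108, flange front at v≈117), and the sliding baseline is about 6.5 N. Now fine steps.

jog_arm(
  offset=[
    [0, -1.5, 0],
    [0, -1.5, 0],
  ],
  delta_rot=[
    [0.05, 0, 0],
    [0.05, 0, 0],
  ],
  jaw=[19, 19],
)

```text
time: 20.85
tool_pos: [560.3, 145.7, 15.2]
tcp_rot: [179.6, -0.2, 10.5]
ft_force: [1.1, -6.4, -0.3]
finger_gap: 15.9
```

```bash
python3 lane.py
```

```text
t 20.85 lane x 32.0 y -0.4 z 15.2 rot [179.59  -0.22  10.52] F along -6.5 left 0.1 up -0.3 gap 15.9
```

jog_arm(
  offset=[
    [0, -1.5, 0],
  ],
  delta_rot=[
    [0, 0, 0],
  ],
  jaw=[19],
)

```text
time: 20.95
tool_pos: [560.2, 146.4, 15.2]
tcp_rot: [179.5, -0.2, 10.5]
ft_force: [1.0, -5.9, 0.1]
finger_gap: 16.4
```

jog_arm(
  offset=[
    [0, -1.5, 0],
  ],
  delta_rot=[
    [0, 0, 0],
  ],
  jaw=[19],
)

```text
time: 21.05
tool_pos: [560.1, 147.3, 15.3]
tcp_rot: [179.5, -0.2, 10.5]
ft_force: [1.4, -6.9, 0.2]
finger_gap: 16.2
```

```bash
python3 lane.py
```

```text
t 21.05 lane x 33.6 y -0.4 z 15.3 rot [179.45  -0.22  10.52] F along -7.0 left -0.1 up 0.2 gap 16.2
```

jog_arm(
  offset=[
    [0, -1.5, 0],
  ],
  delta_rot=[
    [0, 0, 0],
  ],
  jaw=[19],
)

```text
time: 21.15
tool_pos: [560.0, 148.0, 15.3]
tcp_rot: [179.4, -0.2, 10.5]
ft_force: [2.8, -8.6, 0.0]
finger_gap: 16.5
```

jog_arm(
  offset=[
    [0, -1.5, 0],
  ],
  delta_rot=[
    [0, 0, 0],
  ],
  jaw=[19],
)

```text
time: 21.25
tool_pos: [560.0, 148.0, 15.3]
tcp_rot: [179.2, -0.2, 10.5]
ft_force: [1.8, -12.4, 0.2]
finger_gap: 16.0
```

```bash
python3 lane.py; python3 snap.py wrist w17; python3 -c "
from h import *
p,d,K,T=load('pics/w17.npz'); crop(p,230,70,410,160,4.4,'pics/w17c.png')"
```

```text
t 21.25 lane x 34.4 y -0.4 z 15.3 rot [179.24  -0.21  10.52] F along -12.5 left 0.5 up 0.2 gap 16.0
21.25 [560.  148.   15.3] [179.24  -0.21  10.52] [  1.8 -12.4   0.2] 16.0
```

View pics/w17c.png

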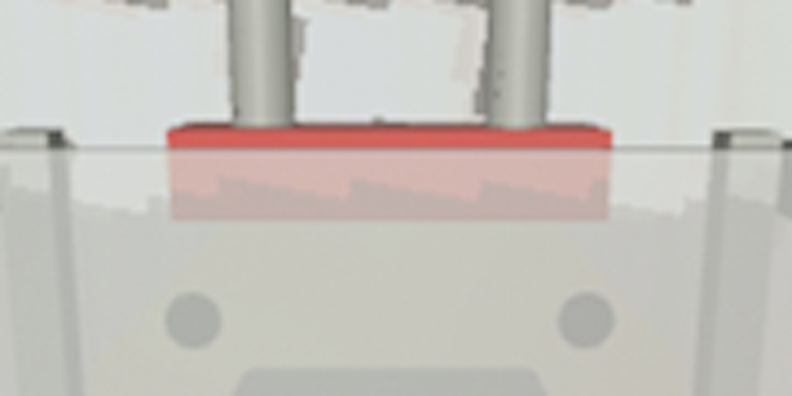

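The flange front now touches the red pad: the TCP has stopped at y=148.0 and the force is rising above the 6.5 N baseline. The push should be about 12 N over the baseline, so a wrist reading of roughly 17–18 N.

jog_arm(
  offset=[
    [0, -1.8, 0],
  ],
  delta_rot=[
    [0, 0, 0],
  ],
  jaw=[19],
)

```text
time: 21.4
tool_pos: [559.9, 148.1, 15.3]
tcp_rot: [179.1, -0.2, 10.5]
ft_force: [2.2, -12.8, 0.1]
finger_gap: 16.4
```

jog_arm(
  offset=[
    [0, -1.8, 0],
  ],
  delta_rot=[
    [0, 0, 0],
  ],
  jaw=[19],
)

```text
time: 21.5
tool_pos: [559.9, 148.0, 15.3]
tcp_rot: [178.9, -0.2, 10.5]
ft_force: [1.8, -11.4, -0.2]
finger_gap: 16.0
```

```bash
python3 lane.py
```

```text
t 21.5 lane x 34.4 y -0.4 z 15.3 rot [178.9   -0.19  10.5 ] F along -11.5 left 0.3 up -0.2 gap 16.0
```

jog_arm(
  offset=[
    [0, -2.3, 0],
  ],
  delta_rot=[
    [0.15, 0, 0],
  ],
  jaw=[19],
)

```text
time: 21.6
tool_pos: [559.9, 148.1, 15.3]
tcp_rot: [178.9, -0.2, 10.5]
ft_force: [2.0, -14.7, 0.1]
finger_gap: 16.2
```

jog_arm(
  offset=[
    [0, -2.3, 0],
  ],
  delta_rot=[
    [0.15, 0, 0],
  ],
  jaw=[19],
)

```text
time: 21.7
tool_pos: [559.9, 148.1, 15.3]
tcp_rot: [178.8, -0.2, 10.5]
ft_force: [1.8, -13.7, 0.1]
finger_gap: 16.4
```

```bash
python3 lane.py
```

```text
t 21.7 lane x 34.5 y -0.4 z 15.3 rot [ 1.788e+02 -1.600e-01  1.048e+01] F along -13.8 left 0.7 up 0.1 gap 16.4
```

jog_arm(
  offset=[
    [0, -2.8, 0],
    [0, -2.8, 0],
  ],
  delta_rot=[
    [0.2, 0, 0],
    [0.2, 0, 0],
  ],
  jaw=[19, 19],
)

```text
time: 21.9
tool_pos: [559.9, 148.2, 15.3]
tcp_rot: [178.7, -0.1, 10.4]
ft_force: [2.3, -16.4, 1.5]
finger_gap: 16.0
```

jog_arm(
  offset=[
    [0, -2.8, 0],
    [0, -2.8, 0],
  ],
  delta_rot=[
    [0.2, 0, 0],
    [0.2, 0, 0],
  ],
  jaw=[19, 19],
)

```text
time: 22.1
tool_pos: [559.9, 148.1, 15.4]
tcp_rot: [178.7, -0.1, 10.4]
ft_force: [2.2, -15.8, 1.7]
finger_gap: 16.2
```

```bash
python3 lane.py
```

```text
t 22.1 lane x 34.5 y -0.4 z 15.4 rot [ 1.7866e+02 -1.0000e-01  1.0400e+01] F along -16.0 left 0.8 up 1.7 gap 16.2
```

Steady at 16 N along the lane, which puts the pad at roughly 10–13 N once drag is taken off. Hold it.

jog_arm(
  offset=[
    [0, -2.9, 0],
    [0, -2.9, 0],
    [0, -2.9, 0],
    [0, -2.9, 0],
    [0, -2.9, 0],
  ],
  delta_rot=[
    [0.2, 0, 0],
    [0.2, 0, 0],
    [0.2, 0, 0],
    [0.2, 0, 0],
    [0.2, 0, 0],
  ],
  jaw=[19, 19, 19, 19, 19],
)

```text
time: 22.6
tool_pos: [559.9, 148.1, 15.4]
tcp_rot: [178.4, -0.0, 10.3]
ft_force: [1.7, -16.0, 0.8]
finger_gap: 16.2
```

jog_arm(
  offset=[
    [0, -3.1, 0],
    [0, -3.1, 0],
    [0, -3.1, 0],
    [0, -3.1, 0],
    [0, -3.1, 0],
  ],
  delta_rot=[
    [0.2, 0, 0],
    [0.2, 0, 0],
    [0.2, 0, 0],
    [0.2, 0, 0],
    [0.2, 0, 0],
  ],
  jaw=[19, 19, 19, 19, 19],
)

```text
time: 23.1
tool_pos: [559.8, 148.1, 15.4]
tcp_rot: [178.1, 0.1, 10.1]
ft_force: [2.6, -16.2, 1.6]
finger_gap: 16.2
```

```bash
python3 lane.py
```

```text
t 23.1 lane x 34.5 y -0.3 z 15.4 rot [1.7815e+02 9.0000e-02 1.0140e+01] F along -16.4 left 0.4 up 1.6 gap 16.2
```

Held for over 1 s at about 16 N. I'll add a short hold slightly higher, to allow for uncertainty in the drag I'm subtracting.

jog_arm(
  offset=[
    [0, -3.5, 0],
    [0, -3.5, 0],
    [0, -3.5, 0],
  ],
  delta_rot=[
    [0.3, 0, 0],
    [0.3, 0, 0],
    [0.3, 0, 0],
  ],
  jaw=[19, 19, 19],
)

```text
time: 23.4
tool_pos: [559.8, 148.2, 15.4]
tcp_rot: [178.2, 0.2, 10.1]
ft_force: [2.7, -19.7, 0.7]
finger_gap: 16.1
```

jog_arm(
  offset=[
    [0, -3.5, 0],
    [0, -3.5, 0],
    [0, -3.5, 0],
    [0, -3.5, 0],
  ],
  delta_rot=[
    [0.3, 0, 0],
    [0.3, 0, 0],
    [0.3, 0, 0],
    [0.3, 0, 0],
  ],
  jaw=[19, 19, 19, 19],
)

```text
time: 23.8
tool_pos: [559.8, 148.2, 15.4]
tcp_rot: [178.2, 0.2, 9.9]
ft_force: [2.8, -18.3, 1.6]
finger_gap: 16.4
```

```bash
python3 lane.py
```

```text
t 23.8 lane x 34.6 y -0.3 z 15.4 rot [178.21   0.25   9.95] F along -18.5 left 0.6 up 1.6 gap 16.4
```

Now relieve the push, draw back 3 mm and lift out.

jog_arm(
  offset=[
    [0, 1, 0],
    [0, 1.5, 0],
    [0, 1, 0],
    [0, 0, 0],
  ],
  delta_rot=[
    [0, 0, 0],
    [0, 0, 0],
    [0, 0, 0],
    [0, 0, 0],
  ],
  jaw=[19, 19, 19, 19],
)

```text
time: 24.2
tool_pos: [559.7, 147.7, 15.5]
tcp_rot: [178.5, 0.2, 9.9]
ft_force: [0.4, -3.4, 0.4]
finger_gap: 16.2
```

```bash
python3 lane.py
```

```text
t 24.2 lane x 34.1 y -0.1 z 15.5 rot [178.5    0.25   9.93] F along -3.4 left 0.3 up 0.4 gap 16.2
```

jog_arm(
  offset=[
    [0, 2, 0],
    [0, 2, 0],
    [0, 1, 0],
    [0, 0, 0],
  ],
  delta_rot=[
    [0, 0, 0],
    [0, 0, 0],
    [0, 0, 0],
    [0, 0, 0],
  ],
  jaw=[19, 19, 19, 19],
)

```text
time: 24.6
tool_pos: [559.6, 146.9, 15.6]
tcp_rot: [178.8, 0.3, 10.0]
ft_force: [1.1, -1.7, -0.4]
finger_gap: 16.1
```

```bash
python3 lane.py; python3 snap.py wrist w18; python3 plan.py 561 144.5 80 10.5 15
```

```text
t 24.6 lane x 33.3 y 0.1 z 15.6 rot [178.83   0.25  10.03] F along -1.9 left -0.8 up -0.4 gap 16.1
24.6 [559.6 146.9  15.6] [178.83   0.25  10.03] [ 1.1 -1.7 -0.4] 16.1
24.65 [559.6 146.7  15.5] [178.82   0.25  10.02] [0.3 1.1 0.1] 16.3
5 [[0.1, 0.8, -12.9], [0.1, 0.7, -12.9], [0.2, 0.6, -12.9], [0.2, 0.6, -12.9], [0.2, 0.5, -12.9]] [[0.24, 0.05, -0.1], [0.24, 0.05, -0.1], [0.24, 0.05, -0.1], [0.24, 0.05, -0.1], [0.24, 0.05, -0.1]]
```

View pics/w18.png

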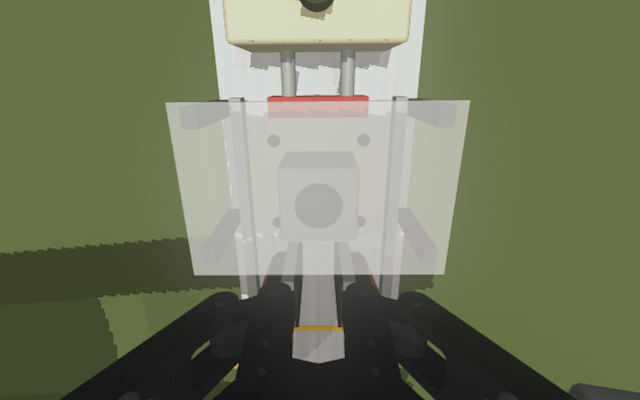

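jog_arm(
  offset=[
    [0, 2, 0],
    [0, 2, -1],
    [0, 1, -8],
    [0, 0, -13],
    [0, 0, -15],
    [0, 0, -15],
    [0, 0, -15],
    [0, 0, 0],
  ],
  delta_rot=[
    [0, 0, 0],
    [0.2, 0.05, -0.1],
    [0.2, 0.05, -0.1],
    [0.2, 0.05, -0.1],
    [0.2, 0.05, -0.1],
    [0.2, 0, 0],
    [0, 0, 0],
    [0, 0, 0],
  ],
  jaw=[19, 19, 19, 19, 19, 19, 19, 19],
)

```text
time: 25.45
tool_pos: [560.9, 142.9, 89.7]
tcp_rot: [180.0, -0.0, 10.4]
ft_force: [-0.4, 0.9, 0.1]
finger_gap: 16.3
```

```bash
python3 lane.py; python3 snap.py wrist w19
```

```text
t 25.45 lane x 29.2 y -0.5 z 89.7 rot [ 1.7996e+02 -3.0000e-02  1.0440e+01] F along 1.0 left 0.2 up 0.1 gap 16.3
25.45 [560.9 142.9  89.7] [ 1.7996e+02 -3.0000e-02  1.0440e+01] [-0.4  0.9  0.1] 16.3
```

View pics/w19.png

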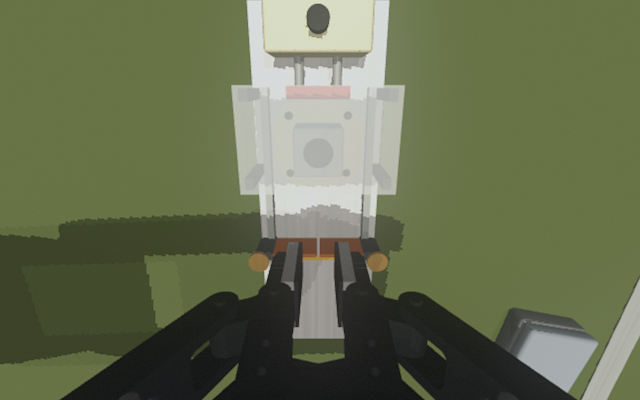

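The gate has shut (leaves straight across at v≈247) and the flange is square against the pad. Next I'll raise the arm, move it back clear, and check with the top camera.

jog_arm(
  offset=[
    [0, 5, -25],
    [0, 15, -35],
    [0, 25, -35],
    [0, 30, -20],
    [0, 15, 0],
    [0, 0, 0],
    [0, 0, 0],
  ],
  delta_rot=[
    [0, 0, 0],
    [0, 0, 0],
    [0, 0, 0],
    [0, 0, 0],
    [0, 0, 0],
    [0, 0, 0],
    [0, 0, 0],
  ],
  jaw=[19, 19, 19, 19, 19, 19, 19],
)

```text
time: 26.2
tool_pos: [574.3, 52.5, 202.4]
tcp_rot: [180.0, 0.4, 10.5]
ft_force: [0.0, 0.6, -0.7]
finger_gap: 16.3
```

```bash
python3 lane.py; python3 snap.py wrist w20; python3 snap.py side s20;python3 -c "
from h import *
p,d,K,T=load('pics/w20.npz'); crop(p,240,0,400,180,3.3,'pics/w20c.png')"
```

```text
t 26.2 lane x -62.1 y 2.9 z 202.4 rot [179.98   0.44  10.51] F along 0.6 left -0.1 up -0.7 gap 16.3
26.2 [574.3  52.5 202.4] [179.98   0.44  10.51] [ 0.   0.6 -0.7] 16.3
26.25 [573.9  52.7 201.8] [179.98   0.5   10.54] [-0.9  0.3  0.3] 16.2
```

View pics/w20c.png

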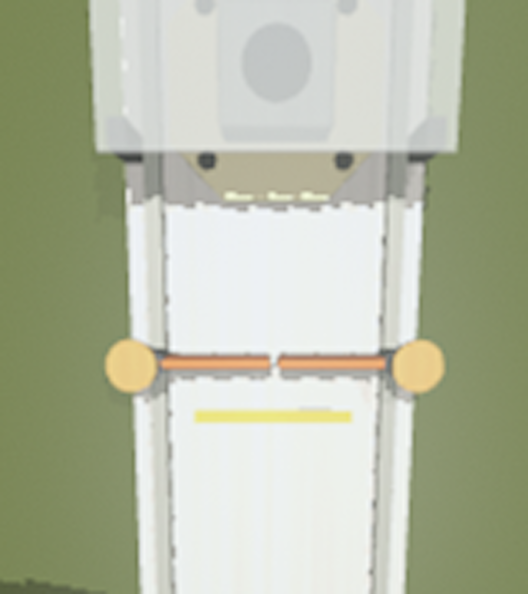

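View pics/s20.png

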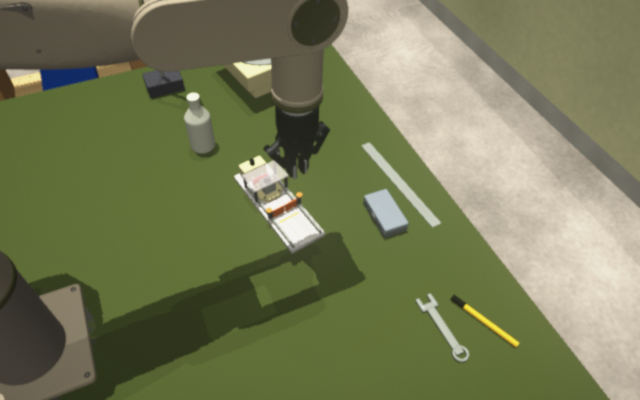

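```bash
python3 -c "
from h import *
p,d,K,T=load('pics/w19.npz'); crop(p,230,70,410,200,4.4,'pics/w19c.png')"
```

```text
(no output)
```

View pics/w19c.png

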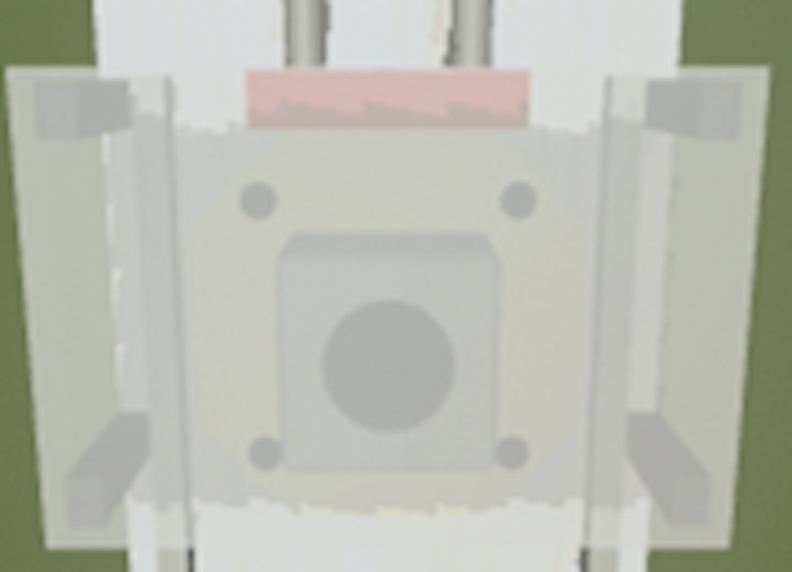

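The flange front meets the red pad's edge with no visible gap, the gate is shut and the arm is clear. Handing in.

```bash
python3 -c "
from bench import r
print(r.hand_in())"
```

```text
the job is handed in; nothing more can be done
None
```

The flange is home against the red pad, the gate has sprung shut behind it, and the job was handed in at about 26 s.

- **Placing and gate:** I gripped the flange by its boss and set it flat in the mouth, then pushed it from behind with the fingers. On the first push it yawed about 5° and wedged in the gate. I backed off 12 mm, spread the fingers to 16 mm and pushed again. It went through at a peak of about 23 N on the wrist, well before the pad.
- **Pad:** contact came at a flange centre of about lane x = 75 mm. The wrist read a steady 16 N for over 1 s, then 18–20 N for 0.7 s. Taking off the 6.5 N needed just to slide, I estimate 10–13 N on the pad. That figure is inferred, because the drag was not measured separately while pushing. The readings taken while pressing the pad peaked at 19.7 N, under the 25 N limit.
- **Last checks:**
  - Enlarged pictures show no gap between flange and pad, and both gate leaves straight across the lane.
  - The arm was clear, reading close to zero force.
  - The bottle, case and wrench look unmoved in the side view. I compared them by eye only.
  - No check disagreed.

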